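Register a plaster plinth under the bench drill

TASK

Get the rectangular plaster plinth ready for drilling its rod hole: lay it, step upwards, on the bench drill's plywood table, push its long side squarely against the fence first, and then slide it along the fence until its short end is pressed home against the stop block, so that no gap is left at either. The cast is fresh and its edges crumble: set it down without dropping it, bring it up slowly, and hold a light steady push, about 5 to 10 newtons, for a moment against each stop. Leave it lying there untouched and do not disturb the other things on the bench.

Things in the scene. Friction and masses are not known exactly. Their poses are not given: they have to be found in the camera images.
- plinth: The work: white plaster plinth, the only rectangular one, about 0.18 kg. Slab 60 mm (its x) by 84 mm (its y), 22 mm high, with a centred step 44 x 66 x 12 mm on top. Origin: centre of the underside; z up. Half a turn about z makes no difference. It starts flat on the bench (z = 0), step up, right of the drill, yaw within 0.5 rad. Lift it by the slab, across its 60 mm.
- drill: Small green bench drill, fixed to the bench. Origin: on the bench (z = 0) right below the spindle; x points from the operator's side to the column, y left, z up. Plywood table: flat, top at z = 38 mm, x -175 to +35, y -150 to +150 mm. Column 42 mm thick at x = +120 mm. Feed-lever spokes on the right: x -75 to +90, y -40 to -65, z 195 to 340 mm.
- drill_head (a point): Centre of the head's underside in front of the column, over the table, at x = 0, y = 0, z = 206 mm in the drill's frame, axes as the drill's. The head covers x from -60 to +180, y from -43 to +43 mm from here up to z = 340 mm. An upright tool cannot work under it; one leaning back 35 to 45 degrees towards -x can. An upright gripper has room above the table in front of x = -125 mm.
- drill_point (a point): Point of the 4 mm drill bit, at x = 0, y = 0, z = 94 mm in the drill's frame, axes as the drill's. Above it the chuck, 34 mm thick, from z = 138 to 188 mm, then the quill, 30 mm thick, up to the head. The raised plinth step (z = 72 mm on the table) passes below it.
- fence: Beech fence bolted rigidly on the drill's table: 18 mm thick (x), 300 mm long (y), 32 mm high. Axes as the drill's. Origin: centre of its underside, at x = +39, y = 0, z = 38 mm in the drill's frame. The plinth's long side goes against its near face, the plane x = -9 mm in this frame (facing -x, the operator). Registered, the plinth's centre is at x = -39 mm in this frame.
- stop: Dark hardwood block clamped rigidly to the fence's near face, right half, at another place along it each time: 45 mm (x) by 40 mm (y), 32 mm high. Axes as the drill's. Origin: centre of its underside, 38 mm above the bench. The plinth's short end goes against the plane y = +20 mm in this frame (facing +y, left). Registered, the plinth's centre is at y = +62 mm in this frame.
- round_plinth: Bystander: round plaster plinth, 64 mm across, 26 mm high; origin at the centre of its underside. Near the rectangular plinth.
- wood_plinth: Bystander: dark wooden block 56 x 56 x 40 mm; origin at the centre of its underside. Near the rectangular plinth.
- chuck_key: Bystander: steel chuck key, a T 76 x 40 x 16 mm, lying flat on the left end of the drill's table near the fence; origin near its middle, on its underside.
- wax_tin: Bystander: red tin, 84 mm across, 60 mm high, on the bench to the left; origin at the centre of its underside.
- mug: Bystander: blue mug, 80 mm across, 95 mm high, on the bench to the left; origin at the centre of its underside.
- spray: Bystander: amber spray bottle, 80 mm across, 195 mm high, on the bench at the far right; origin at the centre of its underside.
- spatula: Bystander: spatula 190 mm long lying on the bench to the left; origin near its middle.
Not all that is in view belongs to the job. What is shaped like the plinth but blue or orange is not meant.

How it is judged:
By the outcome, as a careful person would: the job done as asked, in the order asked, and still so for the second after the job is handed in, with the robot touching nothing.
It also fails if it takes over 72 s, if anything falls off the work surface, if the arm or the gripper's body presses on something with over 40 N, if the wrist force passes 120 N, or if a joint passes its speed limit or range.

ROBOT

A 6-joint arm with a two-finger parallel gripper is mounted at the origin on the work surface. World frame = base frame: x ahead of the robot, y to its left, z up, the work surface at z = 0. Lengths are in m, angles in rad, forces in N, time in s.
With the tool pointing down it reaches from about 0.325 to 0.925 m from the base axis. Payload 3.1 kg.
Tool frame: the origin (TCP) lies on the centre line of the jaws, within the pads' length; the fingertips stand 14 mm ahead of it and the grasp point (between the pads) lies 5 mm behind it; z points along the fingers, x is the direction in which the jaws open and shut, and the axes are right-handed (so a half turn about z gives the same grasp; the last joint's range is limited). The gripper opens to 85 mm and grips with 20 to 120 N. Pads are 22 mm wide; open, the fingers measure 114 mm over their backs; the gripper's body (76 mm by 85 mm) begins 54 mm behind the grasp point. The pads swing forward as they close: fully open they stand 13 mm farther back than shut.
Start: joints at [-1.329, 0.217, 1.613, -0, 1.311, -0.112], TCP at [0.217, -0.586, 0.22] pointing down, gripper open.
Joint ranges: [-2.75, 2.75], [-0.78, 2.1], [0.31, 2.55], [-1.13, 4.27], [0.13, 2.63], [-2.58, 2.58]. Speed limits (rad/s): [2.79, 2.79, 3.14, 3.14, 3.14, 3.14].

INTERFACE

Orientations are given as a rotation vector (axis times angle).
In Python, from cell import env gives the robot as it stands.
- The arm moves only by the tool play_rows, never from a script. Its argument "series" is a list of rows, each a list of 3 entries, a list of its own where there are three numbers: the closure, from -1 (fully open) to 1 (shut), so that 0 is half open, then the shift along the tool's x, y, z in mm, then the turn, a rotation vector about the tool's x, y, z in rad. A call has 1 to 5 rows; each row shifts and turns the pose as measured when the row begins, along the tool's axes as they then stand; what a row does not reach is not made up. A row lasts 1/8 s, in which the tool goes at most 62.5 mm and 10.7 degrees, less where a joint would pass 70% of its speed; a pose out of reach is approached as far as the arm can. A call with a gripper value outside its range is refused whole. The fingers move at their own pace and stop on an object; the grip force is fixed at half the most. Time passes only in rows, so rows that do not move let the fingers close. It gives the time, the measured TCP pose, the force and the opening at its end, in the units of the state.
- env.get_state(): the state, without advancing time (a new reading comes with each control period).
- env.read_camera(name): name is "scene" or "top" or "wrist"; returns a dict with "frame" (420x560x3 uint8, red, green, blue), "K" (3x3 intrinsics, pixels), "k1" (the pictures are not rectified: a ray, as slopes to the right and down, at radius r is drawn at 1 + k1 r^2 times it, then the intrinsics apply), "position" and "orientation" of the camera in the world. Camera axes: x right, y up, looking along -z (the intrinsics and any distortion apply to the point x, -y, -z); pixel columns grow to the right and rows downward; lengths in m; the calibration is good to about 2 mm. A picture is of the moment at which its call begins. There is no depth.
- env.sign_off(): hands the job in, once; it reports no verdict.
The state is a dict: "t": time; "joint_positions": joint angles; "qd": joint speeds; "effort": joint torques, N m; "tcp_pos": TCP position; "tool_rot": TCP orientation; "contact_force": force on the tool from outside, world axes, zero at the start; "wrist_torque": the same for the moment, N m; "finger_gap": finger opening in m.
Only numpy, scipy, OpenCV 4.12 (cv2) and the standard library are available. Lean on these libraries where they do the work, as an engineer would, in place of code of your own. Each camera call takes 0.05 s, during which the arm holds its last target. There are 200 camera calls.

## Working session

There is one attempt and no reset: what is moved stays moved. The work goes in short steps, Python scripts to look and compute and a tool call to move; the robot and the scene stay as the last step left them, time stands still between calls to the robot, and variables do not carry over. Pictures are saved under pics/ and viewed, about 8 in all and at most 12, crops included, and the job is handed in when it is done.

Besides the shell and the picture viewer there is one more tool, called after ">>>" as a command line: name --argument value ..., lists and objects as JSON in quotes. play_rows: Moves the arm, as the interface text tells. Its arguments: {"type":"object","properties":{"series":{"type":"array"}},"required":["series"]}

```bash
ls; mkdir -p pics; cat > h.py <<'E'
import numpy as np, cv2
from scipy.spatial.transform import Rotation as R
from cell import env
def rot(o):
    o=np.array(o,float)
    return o if o.shape==(3,3) else (R.from_rotvec(o).as_matrix() if o.size==3 else R.from_quat(o).as_matrix())
def cam(n):
    c=env.read_camera(n); c['R']=rot(c['orientation']); c['p']=np.array(c['position']); return c
def proj(c,P):
    q=(np.atleast_2d(P)-c['p'])@c['R']; s=np.c_[q[:,0]/-q[:,2],q[:,1]/q[:,2]]
    s=s*(1+c['k1']*(s**2).sum(1,keepdims=True)); K=np.array(c['K'])
    return s@K[:2,:2].T+K[:2,2]
def ray(c,uv,z):
    K=np.array(c['K']); uv=np.atleast_2d(np.array(uv,float))
    D=np.array([c['k1'],0,0,0,0]); s=cv2.undistortPoints(uv[:,None],K,D)[:,0]
    d=np.c_[s[:,0],-s[:,1],-np.ones(len(s))]@c['R'].T
    return c['p']+d*((z-c['p'][2])/d[:,2])[:,None]
def save(n,im): cv2.imwrite('pics/'+n,im[...,::-1])
E
python3 - <<'E'
from h import *
print(env.get_state())
a=cam('scene');b=cam('top');w=cam('wrist')
for c in (a,b,w): print(c['K'],c['k1'],c['position'],c['orientation'])
save('scene.png',a['frame']);save('top.png',b['frame']);save('wrist.png',w['frame'])
E
```

```text
pics
{'t': 0.0, 'joint_positions': array([-1.32921966e+00,  2.17789623e-01,  1.61493619e+00, -3.40650127e-05,
        1.31128489e+00, -1.12206937e-01]), 'qd': array([-0.00150204, -0.00105514,  0.00164602, -0.00133172,  0.00139752,
        0.00042706]), 'effort': array([ 5.64109723e-04, -3.96841908e+01, -3.03853369e+01, -6.37094354e-05,
        9.66790976e-03, -1.88645473e-07]), 'tcp_pos': array([ 0.21633501, -0.58546682,  0.21894523]), 'tool_rot': array([-2.57640324,  1.79495796,  0.00288644]), 'contact_force': array([-0.1303824 , -0.31394074, -0.63861116]), 'wrist_torque': array([ 0.01328292, -0.04222935, -0.02806996]), 'finger_gap': 0.0855076595213317}
[[516.46880976   0.         282.06156267]
 [  0.         516.46880976 205.5587935 ]
 [  0.           0.           1.        ]] 0.005841208298963395 [ 0.57224983 -1.36301753  1.12899042] [0.9098613  0.01799671 0.02059371]
[[477.27328935   0.         278.82339193]
 [  0.         477.27328935 214.37146306]
 [  0.           0.           1.        ]] -0.16611787208242348 [ 0.36780548 -0.06069245  1.94500155] [ 0.07731923 -0.07505565 -1.54469022]
[[299.83443219   0.         283.15753677]
 [  0.         299.83443219 205.79185393]
 [  0.           0.           1.        ]] 0.011486623413567446 [ 0.28512751 -0.56075934  0.3718784 ] [-0.25380038  0.17891701 -1.20824619]
```

View pics/scene.png

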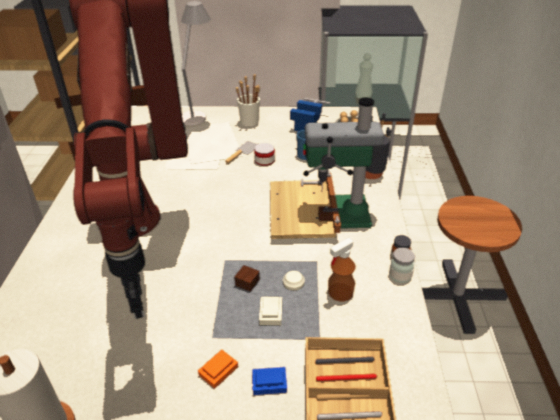

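View pics/top.png

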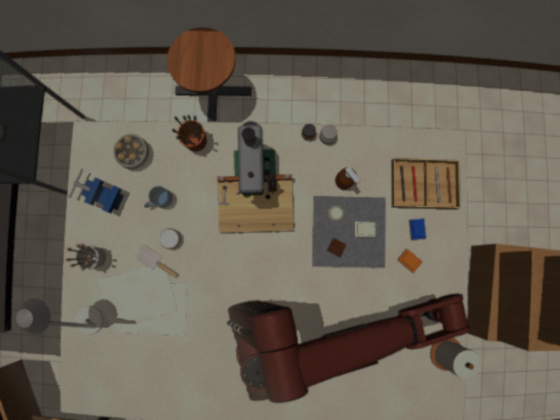

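View pics/wrist.png

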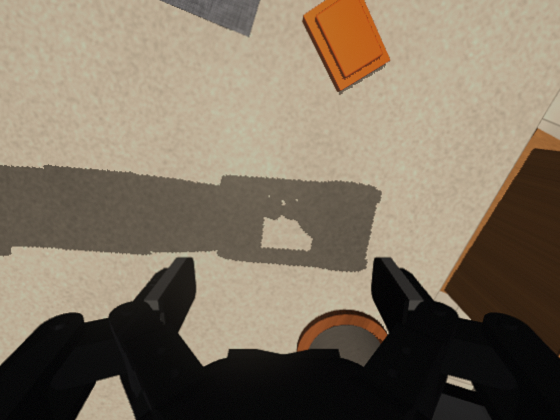

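Scene: the white rectangular plinth is at scene (271,310) and top (365,229). It could be confused with the round plinth (top 336,213), the wood block (337,247), the blue decoy (418,229) or the orange decoy (410,260). By the description, I choose the white rectangular one at (365,229). The table is at top (256,205), with the fence along row ~178.

```bash
python3 - <<'E'
from h import *
b=cam('top');a=cam('scene')
f=b['frame']
hsv=cv2.cvtColor(f,cv2.COLOR_RGB2HSV)
# plinth: bright on grey mat
m=np.zeros(f.shape[:2],np.uint8); m[200:265,318:382]=(f[200:265,318:382].min(2)>120)
cs,_=cv2.findContours(m,cv2.RETR_EXTERNAL,cv2.CHAIN_APPROX_NONE)
for c in cs:
    if cv2.contourArea(c)<30: continue
    r=cv2.minAreaRect(c); P=ray(b,cv2.boxPoints(r),.022); print(r,P.mean(0).round(4),[np.linalg.norm(P[i]-P[i-1]).round(4) for i in range(4)],np.arctan2(*(P[1]-P[0])[1::-1]).round(3))
for n,z in(('top',0),('mat',0)): pass
t=cv2.resize(f[110:250,205:305],None,fx=4,fy=4,interpolation=cv2.INTER_CUBIC)
t2=cv2.resize(a['frame'][170:250,255:380],None,fx=4,fy=4,interpolation=cv2.INTER_CUBIC)
t3=cv2.resize(f[190:260,315:390],None,fx=3,fy=3,interpolation=cv2.INTER_CUBIC)
o=np.zeros((600,800,3),np.uint8); o[:560,:400]=t; o[:240,400:800]=cv2.resize(t2[:, :],(400,256))[:240]; o[260:470,400:625]=t3
save('crop1.png',o)
E
```

```text
((366.0, 228.5), (11.0, 14.0), 90.0) [ 0.5067 -0.4109  0.022 ] [np.float64(0.0447), np.float64(0.0575), np.float64(0.0448), np.float64(0.0574)] -1.547
((336.0, 212.5), (7.0, 8.0), 90.0) [ 0.5689 -0.2874  0.022 ] [np.float64(0.0286), np.float64(0.0327), np.float64(0.0286), np.float64(0.0326)] -1.546
```

View pics/crop1.png

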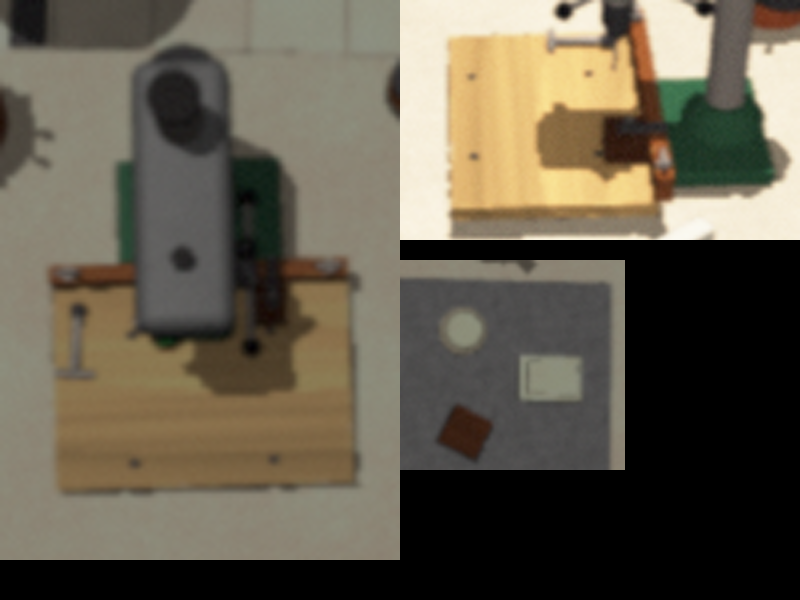

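The crop shows the plinth and its step as a clean white rectangle on the mat. The drill table corners are visible, and the dark stop sits under the lever at top ≈(272,187), partly hidden.

```bash
python3 - <<'E'
from h import *
b=cam('top');a=cam('scene')
px=lambda x,y:(205+x/4-.4,110+y/4-.4)
P=ray(b,[px(58,490),px(356,483)],.038); print('near corners',P)
F=ray(b,[px(51,268),px(347,260)],.070); print('fence far top',F)
for n,p in(('tbl',P),('fence',F)): d=p[0]-p[1]; print(n,np.linalg.norm(d),np.arctan2(-d[0],d[1]))
print('head front corners',ray(b,[px(138,330),px(233,330)],.206+.0))
s=lambda x,y:(255+x/4*1.25-.4,170+y/4*1.25-.4)   # 125x80 crop -> 400x256
s=lambda x,y:(255+(x-400)/3.2-.4,170+y/3.2-.4)
print('scene: table near R, near L',ray(a,[s(452,210),s(450,37)],.038))
print('stop scene near-top-right, near-top-left?',ray(a,[s(604,152),s(606,118)],.070), ray(a,[s(604,162)],.038))
E
```

```text
near corners [[ 0.47659896  0.18212294  0.038     ]
 [ 0.49118854 -0.11634345  0.038     ]]
fence far top [[ 0.69627743  0.19347244  0.07      ]
 [ 0.71126422 -0.10165733  0.07      ]]
tbl 0.2988227621914111 0.0488429386284396
fence 0.2955100404227098 0.05073677539603282
head front corners [[0.61634444 0.09224899 0.206     ]
 [0.61843107 0.00473512 0.206     ]]
scene: table near R, near L [[ 0.4969742  -0.11570919  0.038     ]
 [ 0.48186117  0.18472885  0.038     ]]
stop scene near-top-right, near-top-left? [[ 0.64953498 -0.06039092  0.07      ]
 [ 0.65329203 -0.00427321  0.07      ]] [[ 0.65137876 -0.03746112  0.038     ]]
```

```bash
cat >> h.py <<'E'
PSI=.05; O=np.array([.6585,.043,0])
def D(): c,s=np.cos(PSI),np.sin(PSI); return np.array([[c,-s,0],[s,c,0],[0,0,1]])
def d2w(p): return O+D()@np.array(p,float)
def w2d(p): return (np.array(p)-O)@D()
def toolR(x,z):  # tool axes in world
    z=np.array(z,float);z/=np.linalg.norm(z);x=np.array(x,float);x-=z*(x@z);x/=np.linalg.norm(x);return np.c_[x,np.cross(z,x),z]
def plan(p1,R1,n,first_rot=None):
    "rows from the present pose to p1,R1 in n equal steps"
    s=env.get_state(); p=np.array(s['tcp_pos']);r=rot(s['tool_rot']); dv=R.from_matrix(r.T@R1).as_rotvec()/n; dp=(np.array(p1)-p)/n
    print('start',p.round(4),'axes x',r[:,0].round(3),'z',r[:,2].round(3),'row mm',np.linalg.norm(dp)*1e3,'deg',np.degrees(np.linalg.norm(dv)))
    for i in range(n):
        print((r.T@dp*1e3).round(1).tolist(),dv.round(4).tolist()); r=r@R.from_rotvec(dv).as_matrix()
E
python3 - <<'E'
from h import *
s=env.get_state();r=rot(s['tool_rot']); print(r.round(3)); c=cam('wrist'); print('cam in tool',r.T@(c['p']-s['tcp_pos']), (r.T@c['R']).round(2))
print(d2w([-130,18,60]) if 0 else d2w([-.13,.018,.06]))
x=np.array([1,0,0])
plan([.507,-.411,.2],toolR([-1,0,0] if r[0,0]<0 else [1,0,0],[0,0,-1]),7)
E
```

```text
[[ 0.346 -0.938 -0.   ]
 [-0.938 -0.346  0.001]
 [-0.001 -0.    -1.   ]]
cam in tool [ 0.00026393 -0.07309437 -0.15280064] [[ 1.    0.   -0.  ]
 [ 0.   -0.96 -0.29]
 [-0.    0.29 -0.96]]
[0.52776284 0.05448021 0.06      ]
start [ 0.2166 -0.5862  0.2201] axes x [ 0.346 -0.938 -0.   ] z [-0.  0. -1.] row mm 48.54016477684842 deg 9.961234285460929
[-9.1, -47.6, 2.9] [-0.0, 0.0, -0.1739]
[-0.7, -48.4, 2.9] [-0.0, 0.0, -0.1739]
[7.7, -47.8, 2.9] [-0.0, 0.0, -0.1739]
[15.8, -45.8, 2.9] [-0.0, 0.0, -0.1739]
[23.5, -42.4, 2.9] [-0.0, 0.0, -0.1739]
[30.5, -37.7, 2.9] [-0.0, 0.0, -0.1739]
[36.5, -31.8, 2.9] [-0.0, 0.0, -0.1739]
```

>>> play_rows --series '[[-1,[-9,-48,3],[0,0,-0.174]],[-1,[-1,-48,3],[0,0,-0.174]],[-1,[8,-48,3],[0,0,-0.174]],[-1,[16,-46,3],[0,0,-0.174]],[-1,[23,-42,3],[0,0,-0.174]]]'

```text
t: 1.02
tcp_pos: [0.4255, -0.4594, 0.2056]
tool_rot: [3.097, -0.51, 0.002]
contact_force: [-0.0, 0.3, 0.1]
finger_gap: 0.0854
```

>>> play_rows --series '[[-1,[30,-38,3],[0,0,-0.174]],[-1,[36,-32,3],[0,0,-0.174]],[-1,[0,0,0],[0,0,0]]]'

```text
t: 1.4
tcp_pos: [0.5115, -0.4024, 0.1992]
tool_rot: [3.138, 0.06, 0.003]
contact_force: [-0.2, -0.2, -0.2]
finger_gap: 0.0856
```

```bash
cat > look.py <<'E'
from h import *
def rects(c,m,z,amin=300):
    cs,_=cv2.findContours(m.astype(np.uint8),cv2.RETR_EXTERNAL,cv2.CHAIN_APPROX_NONE); o=[]
    for k in cs:
        if cv2.contourArea(k)<amin: continue
        W=ray(c,k[:,0],z)[:,:2]; r=cv2.minAreaRect((W*1e3).astype(np.float32)); o.append((r,cv2.boundingRect(k))); print('px',cv2.boundingRect(k),'mm c',np.round(r[0],1),'size',np.round(r[1],1),'ang',round(r[2],1))
    return o
E
python3 - <<'E'
from look import *
s=env.get_state();print(s['tcp_pos'],rot(s['tool_rot'])[:,0].round(3),s['t'])
c=cam('wrist');save('w1.png',c['frame'])
m=(c['frame'].min(2)>125); print(proj(c,[.507,-.411,.022]))
rects(c,m,.022)
E
```

```text
[ 0.51149137 -0.40242252  0.19920492] [0.999 0.038 0.002] 1.4
[[278.81034103 190.09163009]]
px (76, 375, 59, 45) mm c [ 266.3 -721.6] size [83.8 79.9] ang 1.4
px (168, 174, 66, 71) mm c [ 423.6 -438.3] size [62.9 66.4] ang 48.4
px (0, 109, 190, 256) mm c [ 283.  -525.3] size [339.2 217.5] ang 76.9
px (32, 0, 528, 366) mm c [ 579.1 -430.9] size [590.6 433.6] ang 4.2
```

View pics/w1.png

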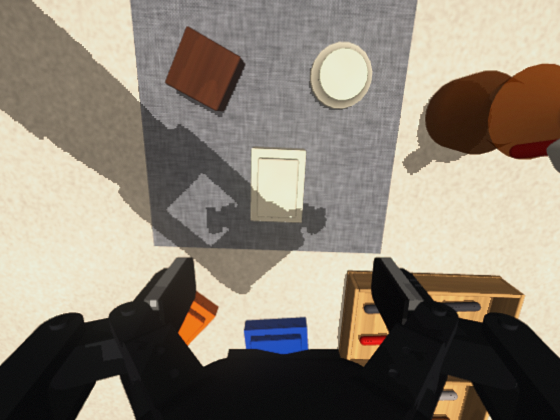

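The wrist view shows the plinth slab with corners at about (251,148), (306,150), (302,222) and (251,221). The round plinth is at (341,75), the wood block at (205,68), and the decoys lie below.

```bash
python3 - <<'E'
from look import *
c=cam('wrist'); P=ray(c,[(251,148),(306,150),(302.5,222),(251.5,221)],.022); print(P.round(4),P.mean(0))
print([round(np.linalg.norm(P[i]-P[(i+1)%4])*1e3,1) for i in range(4)])
d1=P[1]-P[0];print(np.arctan2(d1[1],d1[0])); e=P[0]-P[3];print('long',np.arctan2(-e[0],e[1]));e=P[1]-P[2];print(np.arctan2(-e[0],e[1]))
# step top corners
S=ray(c,[(257.5,158),(299,158),(298.5,221.5)],.034);print(S.round(4),np.linalg.norm(S[0]-S[1]))
# segmentation
h=cv2.cvtColor(c['frame'],cv2.COLOR_RGB2HSV)
m=np.zeros((420,560),np.uint8);roi=h[140:230,235:320];mm=(c['frame'][140:230,235:320,0].astype(int)-c['frame'][140:230,235:320,2]>14);m[140:230,235:320]=mm
rects(c,m,.022)
E
```

```text
[[ 0.4739 -0.3664  0.022 ]
 [ 0.5337 -0.3665  0.022 ]
 [ 0.5344 -0.4498  0.022 ]
 [ 0.4748 -0.4506  0.022 ]] [ 0.50419652 -0.40834383  0.022     ]
[np.float64(59.8), np.float64(83.3), np.float64(59.6), np.float64(84.2)]
-0.0008425895680321308
long 0.010477166707580064
0.008212823392680835
[[ 0.482  -0.3753  0.034 ]
 [ 0.5258 -0.3738  0.034 ]
 [ 0.5289 -0.445   0.034 ]] 0.04384175812810315
px (252, 145, 56, 77) mm c [ 505. -406.] size [86.1 60.2] ang 89.8
```

```bash
python3 - <<'E'
from look import *
plan([.5043,-.408,.018],toolR([1,.005,0],[0,0,-1]),6)
E
```

```text
start [ 0.5091 -0.4046  0.1994] axes x [0.999 0.033 0.   ] z [ 0.001 -0.004 -1.   ] row mm 30.25512360878125 deg 0.27558904893121694
[-0.8, 0.4, 30.2] [0.0008, -0.0001, 0.0048]
[-0.8, 0.4, 30.2] [0.0008, -0.0001, 0.0048]
[-0.8, 0.5, 30.2] [0.0008, -0.0001, 0.0048]
[-0.8, 0.5, 30.2] [0.0008, -0.0001, 0.0048]
[-0.8, 0.5, 30.2] [0.0008, -0.0001, 0.0048]
[-0.8, 0.5, 30.2] [0.0008, -0.0001, 0.0048]
```

>>> play_rows --series '[[-1,[-2,1,40],[0,0,0.014]],[-1,[-2,1,40],[0,0,0.014]],[-1,[-1,0.5,40],[0,0,0]],[-1,[0,0,30],[0,0,0]],[-1,[0,0,0],[0,0,0]]]'

```text
t: 2.12
tcp_pos: [0.4991, -0.4163, 0.0489]
tool_rot: [3.131, -0.015, 0.004]
contact_force: [-0.4, -0.0, 0.1]
finger_gap: 0.0854
```

```bash
python3 - <<'E'
from look import *
plan([.5043,-.408,.018],toolR([1,.005,0],[0,0,-1]),2)
E
```

```text
start [ 0.4991 -0.4163  0.0489] axes x [ 1.    -0.01   0.002] z [ 0.002 -0.011 -1.   ] row mm 16.20306282792624 deg 0.5217261187430032
[2.5, -4.4, 15.4] [0.0053, -0.0011, -0.0074]
[2.6, -4.3, 15.4] [0.0053, -0.0011, -0.0074]
```

>>> play_rows --series '[[-1,[5,-8,10],[0.01,0,-0.015]],[-1,[0,0,12],[0,0,0]],[-1,[0,0,7],[0,0,0]],[-1,[0,0,0],[0,0,0]]]'

```text
t: 2.62
tcp_pos: [0.5061, -0.4117, 0.0229]
tool_rot: [3.136, 0.006, 0.012]
contact_force: [-0.3, -0.1, -0.6]
finger_gap: 0.0854
```

```bash
python3 - <<'E'
from look import *
plan([.5043,-.408,.018],toolR([1,.005,0],[0,0,-1]),1)
E
```

```text
start [ 0.5061 -0.4117  0.0229] axes x [1.    0.004 0.007] z [ 0.007 -0.005 -1.   ] row mm 6.379323971071826 deg 0.5319156041665581
[-1.8, -3.7, 4.8] [0.0055, -0.0074, -0.0013]
```

>>> play_rows --series '[[-1,[-2,-4,5],[0.005,-0.007,0]],[-1,[0,0,1],[0,0,0]],[0.3,[0,0,0],[0,0,0]],[0.5,[0,0,0],[0,0,0]],[1,[0,0,0],[0,0,0]]]'

```text
t: 3.25
tcp_pos: [0.5054, -0.4084, 0.0185]
tool_rot: [3.139, 0.006, 0.004]
contact_force: [0.4, -1.2, -1.9]
finger_gap: 0.0411
```

>>> play_rows --series '[[1,[0,0,0],[0,0,0]],[1,[0,0,0],[0,0,0]],[1,[0,0,0],[0,0,0]]]'

```text
t: 3.62
tcp_pos: [0.5053, -0.4085, 0.0184]
tool_rot: [3.139, 0.006, 0.004]
contact_force: [0.4, -0.0, -0.0]
finger_gap: 0.0413
```

```bash
python3 - <<'E'
from look import *
c=cam('wrist');a=cam('scene')
o=np.zeros((420,760,3),np.uint8);o[:,:460]=c['frame'][:,50:510];o[:300,460:]=cv2.resize(a['frame'][260:340,230:310],(300,300),interpolation=cv2.INTER_CUBIC);save('w2.png',o)
s=env.get_state();print(s['joint_positions'],s['tcp_pos'],s['finger_gap'])
E
```

```text
[-7.87605328e-01  4.93239844e-01  1.66642807e+00 -1.45787332e-04
  9.78374905e-01 -7.91675074e-01] [ 0.50534713 -0.40842275  0.01840948] 0.040799266459845086
```

View pics/w2.png

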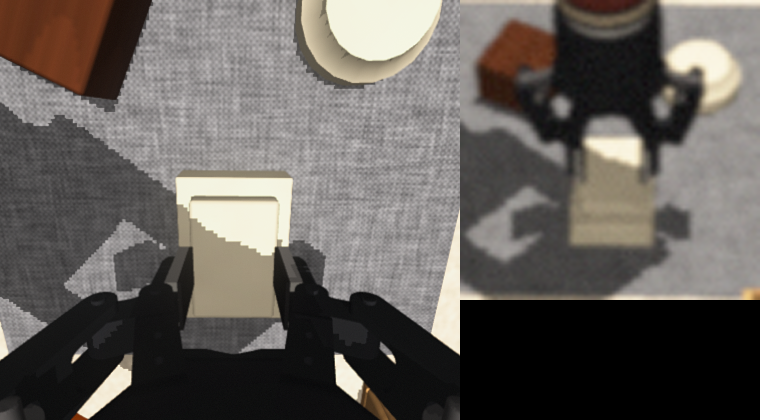

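The pads sit on the 44 mm step above the slab, with the gap reading 41 mm. I'll open, go lower and close again.

>>> play_rows --series '[[-1,[0,0,0],[0,0,0]],[-1,[0,0,0],[0,0,0]],[-1,[0,0,0],[0,0,0]],[-1,[0,0,6],[0,0,0]],[-1,[0,0,2],[0,0,0]]]'

```text
t: 4.35
tcp_pos: [0.5052, -0.4084, 0.0099]
tool_rot: [3.139, 0.006, 0.004]
contact_force: [0.1, 0.5, 0.6]
finger_gap: 0.0854
```

>>> play_rows --series '[[-0.8,[0,0,0],[0,0,0]],[-0.6,[0,0,0],[0,0,0]],[-0.5,[0,0,0],[0,0,0]],[-0.4,[0,0,0],[0,0,0]],[-0.4,[0,0,0],[0,0,0]]]'

```text
t: 4.97
tcp_pos: [0.5051, -0.4084, 0.0096]
tool_rot: [3.139, 0.006, 0.003]
contact_force: [0.9, -0.5, 0.5]
finger_gap: 0.06
```

>>> play_rows --series '[[-0.2,[0,0,0],[0,0,0]],[0,[0,0,0],[0,0,0]],[0.2,[0,0,0],[0,0,0]]]'

```text
t: 5.35
tcp_pos: [0.5055, -0.4087, 0.0102]
tool_rot: [3.138, 0.006, 0.004]
contact_force: [0.6, -0.3, 0.2]
finger_gap: 0.0419
```

```bash
python3 - <<'E'
from look import *
a=cam('scene');c=cam('wrist');s=env.get_state();r=rot(s['tool_rot']);p=s['tcp_pos'];print(p,s['finger_gap'])
f=cv2.resize(a['frame'][275:335,240:310],None,fx=6,fy=6,interpolation=cv2.INTER_CUBIC);
g=c['frame'][140:360,150:420].copy();g=cv2.resize(g,None,fx=1.4,fy=1.4)
for z in(.014,):
  for x in(-.021,.021):
    q=proj(a,p+r@[x,0,z])[0];q=(q-[240,275]+.5)*6;cv2.circle(f,tuple(q.astype(int)),3,(255,0,0),-1)
    q=proj(c,p+r@[x,0,z])[0];q=(q-[150,140])*1.4;cv2.circle(g,tuple(q.astype(int)),3,(255,0,0),-1)
o=np.zeros((380,800,3),np.uint8);o[:360,:420]=f;o[:308,420:420+378]=g[:308];save('w3.png',o)
E
```

```text
[ 0.50551698 -0.40868685  0.01010492] 0.04243364454613281
```

View pics/w3.png

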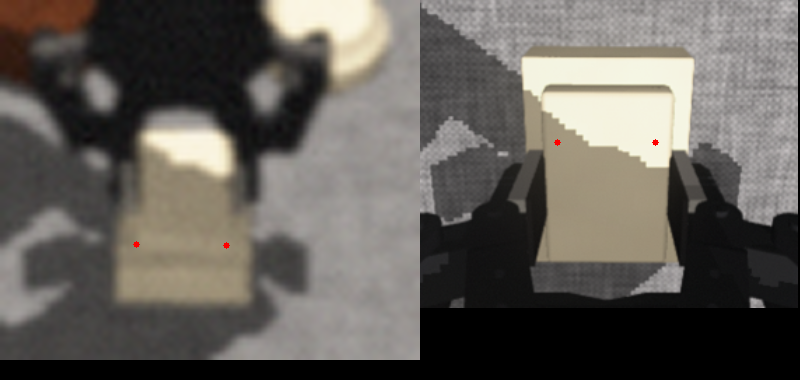

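The pads are about 25 mm farther back than the tool description says. The wrist and scene views agree, and so does the grip stopping on the step. I'll open and go lower in small steps, watching the force.

>>> play_rows --series '[[-1,[0,0,-1],[0,0,0]],[-1,[0,0,0],[0,0,0]],[-1,[0,0,0],[0,0,0]],[-1,[0,0,5],[0,0,0]],[-1,[0,0,5],[0,0,0]]]'

```text
t: 6.08
tcp_pos: [0.5053, -0.4086, 0.0004]
tool_rot: [3.139, 0.006, 0.004]
contact_force: [-0.5, -0.1, -1.0]
finger_gap: 0.0855
```

>>> play_rows --series '[[-1,[0,0,3],[0,0,0]],[-1,[0,0,3],[0,0,0]],[-1,[0,0,0],[0,0,0]]]'

```text
t: 6.45
tcp_pos: [0.5046, -0.4079, -0.0074]
tool_rot: [3.14, 0.006, 0.001]
contact_force: [0.2, -0.5, 0.8]
finger_gap: 0.0858
```

```bash
python3 - <<'E'
from look import *
c=cam('wrist');s=env.get_state();print(s['tcp_pos'],s['contact_force'],s['finger_gap'])
r=rot(s['tool_rot']);p=s['tcp_pos'];f=c['frame'].copy()
for z,col in((.001,(255,0,0)),(-.023,(0,255,0))):
  for x in(-.0427,.0427):
   for y in (-.011,.011):
    q=proj(c,p+r@[x,y,z])[0];print(z,x,y,q.round(0));cv2.circle(f,tuple(q.astype(int)),2,col,-1)
save('w4.png',f[100:,80:480])
E
```

```text
[ 0.50475949 -0.40803031 -0.00713305] [ 0.48006771 -0.09050242  0.14105549] 0.08516564149205773
0.001 -0.0427 -0.011 [206. 233.]
0.001 -0.0427 0.011 [209. 269.]
0.001 0.0427 -0.011 [361. 233.]
0.001 0.0427 0.011 [358. 269.]
-0.023 -0.0427 -0.011 [193. 253.]
-0.023 -0.0427 0.011 [197. 293.]
-0.023 0.0427 -0.011 [374. 252.]
-0.023 0.0427 0.011 [370. 293.]
```

View pics/w4.png

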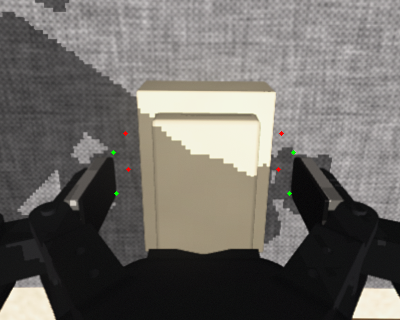

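The green marks (tips 23 mm behind the TCP when open) match the pad tips, so the offset is confirmed. The jaws are centred on the slab. Going 5 mm lower and closing.

>>> play_rows --series '[[-1,[0,0,4],[0,0,0]],[-1,[0,0,1],[0,0,0]],[-0.7,[0,0,0],[0,0,0]],[-0.5,[0,0,0],[0,0,0]],[-0.3,[0,0,0],[0,0,0]]]'

```text
t: 7.12
tcp_pos: [0.5057, -0.4089, -0.0113]
tool_rot: [3.138, 0.006, 0.005]
contact_force: [0.0, -0.7, -1.3]
finger_gap: 0.059
```

>>> play_rows --series '[[0,[0,0,0],[0,0,0]],[1,[0,0,0],[0,0,0]],[1,[0,0,0],[0,0,0]]]'

```text
t: 7.5
tcp_pos: [0.5055, -0.4087, -0.0115]
tool_rot: [3.139, 0.006, 0.004]
contact_force: [0.0, -0.5, -0.0]
finger_gap: 0.0587
```

>>> play_rows --series '[[1,[0,0,-10],[0,0,0]],[1,[0,0,-25],[0,0,0]],[1,[0,0,-35],[0,0,0]],[1,[0,0,-35],[0,0,0]],[1,[0,0,0],[0,0,0]]]'

```text
t: 8.12
tcp_pos: [0.5037, -0.4069, 0.0954]
tool_rot: [-3.141, -0.006, 0.001]
contact_force: [0.4, -0.4, -1.0]
finger_gap: 0.0588
```

```bash
python3 - <<'E'
from look import *
s=env.get_state();print(s['finger_gap'],s['contact_force'],d2w([-.135,.022,.0]))
plan(d2w([-.135,.022,.095]),toolR(D()[:,0],[0,0,-1]),10)
E
```

```text
0.05883759222697567 [ 0.39876765 -0.41434877 -1.03247722] [0.52256917 0.05822532 0.        ]
start [ 0.5037 -0.4069  0.0954] axes x [ 1.     0.004 -0.001] z [-0.001  0.    -1.   ] row mm 46.54988463398301 deg 0.2633789990662507
[2.1, -46.5, 0.1] [-0.0, 0.0001, -0.0046]
[2.3, -46.5, 0.1] [-0.0, 0.0001, -0.0046]
[2.5, -46.5, 0.1] [-0.0, 0.0001, -0.0046]
[2.7, -46.5, 0.1] [-0.0, 0.0001, -0.0046]
[2.9, -46.5, 0.0] [-0.0, 0.0001, -0.0046]
[3.1, -46.4, 0.0] [-0.0, 0.0001, -0.0046]
[3.4, -46.4, 0.0] [-0.0, 0.0001, -0.0046]
[3.6, -46.4, 0.0] [-0.0, 0.0001, -0.0046]
[3.8, -46.4, 0.0] [-0.0, 0.0001, -0.0046]
[4.0, -46.4, 0.0] [-0.0, 0.0001, -0.0046]
```

>>> play_rows --series '[[1,[2,-25,0],[0,0,-0.005]],[1,[2,-45,0],[0,0,-0.005]],[1,[2,-46,0],[0,0,-0.005]],[1,[3,-46,0],[0,0,-0.005]],[1,[3,-46,0],[0,0,-0.005]]]'

```text
t: 8.75
tcp_pos: [0.5066, -0.1875, 0.0868]
tool_rot: [-3.131, -0.04, 0.018]
contact_force: [-0.2, 0.1, -2.2]
finger_gap: 0.0587
```

>>> play_rows --series '[[1,[3,-46,0],[0,0,-0.005]],[1,[3,-46,0],[0,0,-0.005]],[1,[3,-46,0],[0,0,-0.005]],[1,[3,-30,0],[0,0,-0.005]],[1,[0,0,0],[0,0,0]]]'

```text
t: 9.38
tcp_pos: [0.5003, -0.0027, 0.0781]
tool_rot: [-3.121, -0.084, 0.049]
contact_force: [-0.7, -0.6, -2.2]
finger_gap: 0.0586
```

```bash
python3 - <<'E'
from look import *
plan(d2w([-.135,.022,.05]),toolR(D()[:,0],[0,0,-1]),2)
# refine drill frame with wrist view
c=cam('wrist');save('w5.png',c['frame'])
E
```

```text
start [ 0.5003 -0.0027  0.0781] axes x [ 0.998  0.054 -0.031] z [-0.032  0.019 -0.999] row mm 35.33773994781812 deg 1.068059427653313
[13.2, -29.5, 14.2] [-0.0101, 0.0156, 0.0018]
[12.9, -29.7, 14.1] [-0.0101, 0.0156, 0.0018]
```

View pics/w5.png

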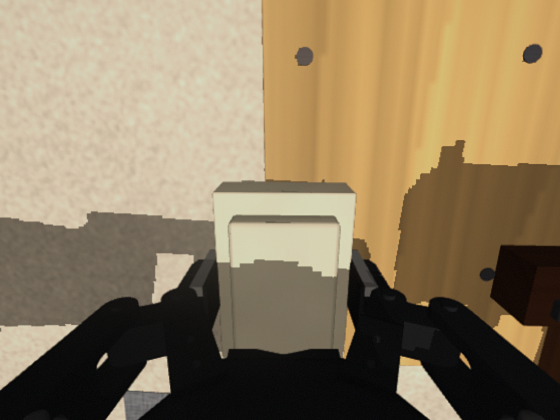

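The wrist view shows the plinth held square above the table's front edge (edge column ≈265). The stop's left face foot is at about (500,247).

```bash
python3 - <<'E'
from look import *
c=cam('wrist');f=c['frame'];
g=cv2.cvtColor(f,cv2.COLOR_RGB2GRAY).astype(int)
print('col 530 rows 238-300',g[238:300:2,530].tolist()); print('row 255 cols',f[255,485:520:2,0].tolist(),'row 290',f[290,480:520:2,0].tolist())
print('edge cols', [int(np.argmax(np.abs(np.diff(f[r,240:290,2].astype(int)))))+240 for r in (20,60,100,140,170)])
E=ray(c,[(263.5,20),(265.5,170)],.038);print(E,w2d(E)); 
Q=ray(c,[(499,247),(540,247)],.038);print('stop foot, drill frame',w2d(Q))
Q=ray(c,[(499,247),(540,247)],.070);print('if top',w2d(Q))
E
```

```text
col 530 rows 238-300 [90, 91, 92, 40, 14, 13, 13, 13, 15, 15, 14, 11, 9, 10, 11, 10, 13, 11, 9, 12, 12, 13, 11, 11, 11, 11, 10, 11, 12, 13, 14]
row 255 cols [108, 107, 105, 107, 106, 106, 105, 44, 17, 21, 18, 17, 17, 18, 15, 16, 18, 18] row 290 [105, 105, 105, 105, 104, 104, 39, 18, 17, 20, 20, 17, 19, 19, 21, 19, 22, 18, 17, 19]
edge cols [261, 262, 263, 263, 264]
[[0.48090538 0.12144044 0.038     ]
 [0.48514127 0.03539819 0.038     ]] [[-0.17345229  0.08721844  0.038     ]
 [-0.17352201  0.00107201  0.038     ]]
stop foot, drill frame [[-0.01553064 -0.05035966  0.038     ]
 [ 0.01104649 -0.04985587  0.038     ]]
if top [[-0.03865359 -0.03691734  0.07      ]
 [-0.01645864 -0.03649661  0.07      ]]
```

```bash
python3 - <<'E'
from look import *
plan(d2w([-.13,.015,.05]),toolR(D()[:,0],[0,0,-1]),3)
E
```

```text
start [ 0.5007 -0.0048  0.0784] axes x [ 0.998  0.051 -0.031] z [-0.032  0.018 -0.999] row mm 22.873487577943305 deg 0.6948113118401057
[10.3, -18.1, 9.5] [-0.0064, 0.0103, 0.0004]
[10.2, -18.1, 9.5] [-0.0064, 0.0103, 0.0004]
[10.1, -18.2, 9.5] [-0.0064, 0.0103, 0.0004]
```

>>> play_rows --series '[[1,[10,-18,5],[-0.007,0.01,0]],[1,[10,-18,5],[-0.007,0.01,0]],[1,[10,-18,6],[-0.006,0.01,0]],[1,[0,0,0],[0,0,0]]]'

```text
t: 9.98
tcp_pos: [0.5267, 0.0479, 0.0596]
tool_rot: [3.138, 0.071, -0.005]
contact_force: [0.3, 0.8, -2.0]
finger_gap: 0.0587
```

```bash
python3 - <<'E'
from look import *
plan(d2w([-.13,.015,.036]),toolR(D()[:,0],[0,0,-1]),2)
E
```

```text
start [0.5267 0.0479 0.0596] axes x [ 0.999  0.045 -0.003] z [-0.003 -0.003 -1.   ] row mm 11.970967729120973 deg 0.1898631636334241
[0.8, -1.8, 11.8] [0.0013, 0.0017, -0.0025]
[0.7, -1.8, 11.8] [0.0013, 0.0017, -0.0025]
```

>>> play_rows --series '[[1,[1,-2,12],[0.0015,0.002,-0.0025]],[1,[1,-2,10],[0.0015,0.002,-0.0025]],[1,[0,0,4],[0,0,0]],[1,[0,0,2],[0,0,0]],[1,[0,0,1],[0,0,0]]]'

```text
t: 10.6
tcp_pos: [0.5273, 0.049, 0.0278]
tool_rot: [3.141, 0.073, -0.003]
contact_force: [0.1, 0.6, -1.9]
finger_gap: 0.0589
```

```bash
python3 - <<'E'
from look import *
plan(d2w([-.13,.015,.0265]),toolR(D()[:,0],[0,0,-1]),1); print(env.get_state()['contact_force'])
E
```

```text
start [0.5273 0.049  0.0278] axes x [ 0.999  0.047 -0.002] z [-0.002 -0.    -1.   ] row mm 2.905896042005509 deg 0.21517747319665045
[0.7, -2.5, 1.3] [0.0002, 0.0017, -0.0033]
[ 0.09347844  0.60761763 -1.94286652]
```

>>> play_rows --series '[[1,[0,0,0.8],[0,0.0015,-0.002]],[1,[0,0,0.6],[0,0,0]],[1,[0,0,0.6],[0,0,0]]]'

```text
t: 10.98
tcp_pos: [0.528, 0.049, 0.0265]
tool_rot: [3.14, 0.077, 0.002]
contact_force: [-1.0, 0.4, 1.5]
finger_gap: 0.0588
```

>>> play_rows --series '[[1,[0,0,0.6],[0,0,0]],[1,[0,0,0.5],[0,0,0]]]'

```text
t: 11.22
tcp_pos: [0.528, 0.049, 0.0264]
tool_rot: [3.14, 0.077, 0.001]
contact_force: [-2.9, -0.1, 4.1]
finger_gap: 0.0587
```

The plinth touches down at TCP z = 0.0264, as predicted. Releasing and rising.

>>> play_rows --series '[[-0.2,[0,0,0],[0,0,0]],[-0.6,[0,0,0],[0,0,0]],[-1,[0,0,0],[0,0,0]],[-1,[0,0,0],[0,0,0]],[-1,[0,0,-10],[0,0,0]]]'

```text
t: 11.85
tcp_pos: [0.5284, 0.049, 0.0362]
tool_rot: [3.14, 0.077, 0.003]
contact_force: [0.7, 0.7, -0.2]
finger_gap: 0.0854
```

>>> play_rows --series '[[-1,[0,0,-30],[0,0,0]],[-1,[0,0,-50],[0,0,0]],[-1,[-30,0,-40],[0,0,0]],[-1,[-60,0,0],[0,0,0]],[-1,[-60,0,0],[0,0,0]]]'

```text
t: 12.48
tcp_pos: [0.3816, 0.0411, 0.1654]
tool_rot: [3.139, 0.077, 0.02]
contact_force: [-0.5, -0.1, 0.8]
finger_gap: 0.0853
```

```bash
python3 - <<'E'
from look import *
s=env.get_state();print(s['joint_positions'],s['contact_force'])
t=np.radians(40); z=D()@[np.sin(t),0,-np.cos(t)]
# pre-push: finger tips (12 mm behind TCP) 
plan(d2w([-.25,.015,.16]),toolR(D()@[0,1,0],z),10)
c=cam('wrist');save('w6.png',c['frame']); print(proj(c,d2w([-.13,.015,.06])))
E
```

```text
[-7.60652530e-02 -2.88816156e-01  2.21020493e+00 -1.76745349e-04
  1.20707306e+00 -1.25215057e-01] [-0.52931847 -0.06970046  0.81010124]
start [0.3816 0.0411 0.1654] axes x [0.999 0.049 0.013] z [ 0.013 -0.001 -1.   ] row mm 2.736195481060703 deg 9.648515204608422
[2.7, -0.3, 0.6] [-0.0535, 0.0538, -0.1504]
[2.6, 0.1, 0.7] [-0.0535, 0.0538, -0.1504]
[2.6, 0.4, 0.9] [-0.0535, 0.0538, -0.1504]
[2.4, 0.7, 1.0] [-0.0535, 0.0538, -0.1504]
[2.2, 1.0, 1.2] [-0.0535, 0.0538, -0.1504]
[2.0, 1.3, 1.4] [-0.0535, 0.0538, -0.1504]
[1.7, 1.5, 1.5] [-0.0535, 0.0538, -0.1504]
[1.4, 1.6, 1.7] [-0.0535, 0.0538, -0.1504]
[1.0, 1.7, 1.9] [-0.0535, 0.0538, -0.1504]
[0.7, 1.7, 2.0] [-0.0535, 0.0538, -0.1504]
[[445.79631595 196.40579118]]
```

```bash
python3 - <<'E'
from look import *
t=np.radians(40); z=D()@[np.sin(t),0,-np.cos(t)]
plan(d2w([-.22,.015,.17]),toolR(D()@[0,1,0],z),10)
E
```

```text
start [0.3718 0.0417 0.162 ] axes x [0.999 0.05  0.002] z [ 0.002 -0.001 -1.   ] row mm 6.693526327163587 deg 9.665555465052007
[6.6, -0.2, -0.8] [-0.0544, 0.0545, -0.1501]
[6.6, 0.8, -0.4] [-0.0544, 0.0545, -0.1501]
[6.4, 1.8, 0.0] [-0.0544, 0.0545, -0.1501]
[6.1, 2.8, 0.5] [-0.0544, 0.0545, -0.1501]
[5.6, 3.6, 1.0] [-0.0544, 0.0545, -0.1501]
[4.9, 4.3, 1.5] [-0.0544, 0.0545, -0.1501]
[4.1, 4.9, 2.0] [-0.0544, 0.0545, -0.1501]
[3.2, 5.3, 2.5] [-0.0544, 0.0545, -0.1501]
[2.3, 5.6, 2.9] [-0.0544, 0.0545, -0.1501]
[1.2, 5.7, 3.3] [-0.0544, 0.0545, -0.1501]
```

>>> play_rows --series '[[-0.3,[7,0,-1],[-0.054,0.054,-0.15]],[0,[7,1,0],[-0.054,0.054,-0.15]],[0,[6,2,0],[-0.054,0.054,-0.15]],[0,[6,3,0.5],[-0.054,0.054,-0.15]],[0,[6,4,1],[-0.054,0.054,-0.15]]]'

```text
t: 13.15
tcp_pos: [0.4066, 0.0438, 0.1702]
tool_rot: [2.6, 1.149, 0.413]
contact_force: [-0.0, 0.3, -0.6]
finger_gap: 0.0425
```

>>> play_rows --series '[[0,[5,4,1.5],[-0.054,0.054,-0.15]],[0,[4,5,2],[-0.054,0.054,-0.15]],[0,[3,5,2.5],[-0.054,0.054,-0.15]],[0,[2,6,3],[-0.054,0.054,-0.15]],[0,[1,6,3],[-0.054,0.054,-0.15]]]'

```text
t: 13.78
tcp_pos: [0.4404, 0.0497, 0.1784]
tool_rot: [1.793, 1.859, 0.678]
contact_force: [-0.1, -0.2, 0.8]
finger_gap: 0.0427
```

```bash
python3 - <<'E'
from look import *
s=env.get_state();print(s['joint_positions'],s['contact_force'],w2d(s['tcp_pos']),s['finger_gap'])
t=np.radians(40); z=D()@[np.sin(t),0,-np.cos(t)]
plan(d2w([-.22,.015,.12]),toolR(D()@[0,1,0],z),3)
c=cam('wrist');save('w6.png',c['frame']);print(proj(c,d2w([-.13,.015,.06])),proj(c,d2w([-.16,.015,.06])))
E
```

```text
[-0.12505214 -0.65948417  2.54801905  0.20076201  0.57627972 -1.86196496] [-0.05908275 -0.20492845  0.81126265] [-0.21745128  0.01762732  0.1783505 ] 0.04266090373138542
start [0.4404 0.0497 0.1784] axes x [-0.038  0.999  0.006] z [ 0.638  0.029 -0.769] row mm 19.488399784898444 deg 0.2704536498446206
[-1.0, -13.1, 14.4] [-0.0016, 0.0009, -0.0043]
[-1.0, -13.1, 14.4] [-0.0016, 0.0009, -0.0043]
[-0.9, -13.1, 14.4] [-0.0016, 0.0009, -0.0043]
[[281.41197239 182.81274939]] [[280.86189512 163.03091267]]
```

View pics/w6.png

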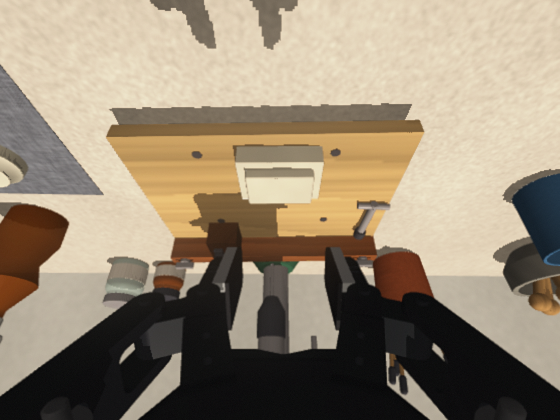

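The plinth lies square on the table. The fence, stop and chuck key are clear of it, and the head is ahead of the fingers. Next I calibrate the pad tip position at this opening and approach low behind the plinth.

```bash
python3 - <<'E'
from look import *
s=env.get_state();c=cam('wrist');r=rot(s['tool_rot'])
for z in(0,-.008,-.012,-.016,-.020): print(z,[proj(c,s['tcp_pos']+r@[x,y,z])[0].round(0).tolist() for x,y in((-.0213,-.011),(.0213,-.011),(.0213,.011))])
f=c['frame'];f=cv2.resize(f[225:345,200:370],None,fx=4,fy=4);save('w7.png',f)
P=ray(c,[(236,147),(324,147),(238,159),(323,159)],.060);print(w2d(P))
t=np.radians(35); z=D()@[np.sin(t),0,-np.cos(t)]
plan(d2w([-.195,.0125,.08]),toolR(D()@[0,1,0],z),5)
E
```

```text
0 [[245.0, 235.0], [323.0, 235.0], [321.0, 271.0]]
-0.008 [[243.0, 241.0], [325.0, 241.0], [323.0, 279.0]]
-0.012 [[242.0, 244.0], [326.0, 244.0], [324.0, 282.0]]
-0.016 [[241.0, 247.0], [327.0, 248.0], [325.0, 287.0]]
-0.02 [[240.0, 251.0], [328.0, 251.0], [326.0, 291.0]]
[[-0.18095774 -0.02484809  0.06      ]
 [-0.17999822  0.05246148  0.06      ]
 [-0.16554624 -0.02518145  0.06      ]
 [-0.16455491  0.05314689  0.06      ]]
start [0.4405 0.0487 0.1783] axes x [-0.032  0.999  0.009] z [ 0.637  0.027 -0.77 ] row mm 20.1764293750741 deg 0.9570132799513307
[-0.9, -9.1, 18.0] [0.0162, 0.0009, -0.004]
[-0.9, -8.8, 18.1] [0.0162, 0.0009, -0.004]
[-0.9, -8.5, 18.3] [0.0162, 0.0009, -0.004]
[-0.9, -8.2, 18.4] [0.0162, 0.0009, -0.004]
[-0.8, -7.9, 18.6] [0.0162, 0.0009, -0.004]
```

View pics/w7.png

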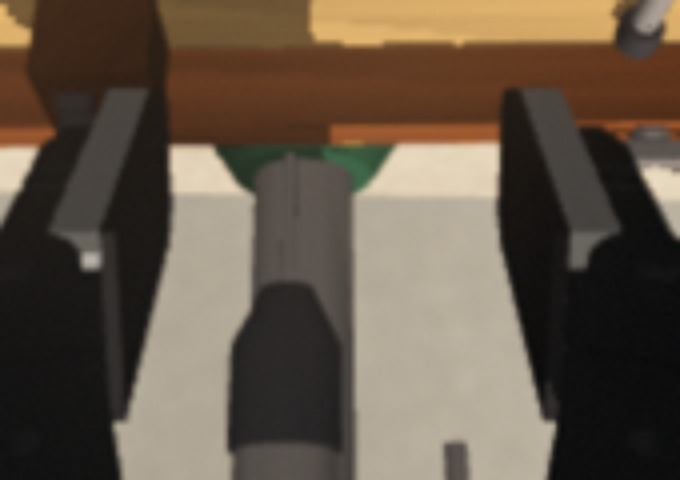

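Tips are 16 mm behind the TCP at this opening. So TCP z = 0.034 puts the contact corner about 15 mm above the table and the lower corner 3 mm clear of it.

>>> play_rows --series '[[0,[-1,-9,18],[0.016,0,-0.004]],[0,[-1,-9,18],[0.016,0,-0.004]],[0,[-1,-8,18],[0.016,0,-0.004]],[0,[-1,-8,18],[0.016,0,-0.004]],[0,[-1,-8,18],[0.016,0,-0.004]]]'

```text
t: 14.5
tcp_pos: [0.4673, 0.0452, 0.0851]
tool_rot: [1.84, 1.906, 0.61]
contact_force: [0.1, -0.2, 0.3]
finger_gap: 0.0427
```

```bash
cat > pp.py <<'E'
from look import *
import sys
x,y,z,t,n=map(float,sys.argv[1:6]); t=np.radians(t); s=env.get_state()
print('t',s['t'],'drill',w2d(s['tcp_pos']).round(4),'F drill',(D().T@s['contact_force']).round(1),'q',s['joint_positions'].round(2))
plan(d2w([x,y,z]),toolR(D()@[0,1,0],D()@[np.sin(t),0,-np.cos(t)]),int(n))
E
python3 pp.py -.185 .0125 .034 35 4
```

```text
t 14.5 drill [-0.1909  0.0118  0.0851] F drill [ 0.1 -0.3  0.3] q [-0.11 -0.28  2.51  0.29  0.32 -1.96]
start [0.4673 0.0452 0.0851] axes x [-0.036  0.999  0.002] z [ 0.578  0.022 -0.816] row mm 12.85489251425494 deg 0.2263422139792393
[0.2, -6.2, 11.3] [0.0015, 0.0016, -0.0033]
[0.2, -6.2, 11.3] [0.0015, 0.0016, -0.0033]
[0.2, -6.2, 11.3] [0.0015, 0.0016, -0.0033]
[0.2, -6.1, 11.3] [0.0015, 0.0016, -0.0033]
```

>>> play_rows --series '[[0,[0,-6,12],[0.002,0.002,-0.004]],[0,[0,-6,12],[0.002,0.002,-0.004]],[0,[0,-6,10],[0.002,0.002,-0.003]],[0,[0,-6,8],[0,0,-0.003]],[0,[0,0,0],[0,0,0]]]'

```text
t: 15.12
tcp_pos: [0.4744, 0.0482, 0.0362]
tool_rot: [1.843, 1.92, 0.611]
contact_force: [-0.4, -0.3, 0.0]
finger_gap: 0.0425
```

```bash
python3 pp.py -.175 .0125 .034 35 4
```

```text
t 15.125 drill [-0.1836  0.0144  0.0362] F drill [-0.5 -0.3  0. ] q [-0.11 -0.1   2.49  0.58  0.17 -2.27]
start [0.4744 0.0482 0.0362] axes x [-0.044  0.999  0.009] z [ 0.57   0.032 -0.821] row mm 2.279102275277469 deg 0.1601899190328744
[-0.5, 1.5, 1.7] [-0.0008, -0.0008, -0.0025]
[-0.5, 1.5, 1.7] [-0.0008, -0.0008, -0.0025]
[-0.5, 1.5, 1.7] [-0.0008, -0.0008, -0.0025]
[-0.5, 1.5, 1.7] [-0.0008, -0.0008, -0.0025]
```

```bash
python3 pp.py -.170 .0125 .034 25 5
```

```text
t 15.125 drill [-0.1836  0.0144  0.0362] F drill [-0.5 -0.3  0. ] q [-0.11 -0.1   2.49  0.58  0.17 -2.27]
start [0.4744 0.0482 0.0362] axes x [-0.044  0.999  0.009] z [ 0.57   0.032 -0.821] row mm 2.7898415570365147 deg 1.9667936033876168
[-0.4, 2.0, 1.9] [0.0343, -0.0009, -0.002]
[-0.4, 2.1, 1.8] [0.0343, -0.0009, -0.002]
[-0.4, 2.1, 1.8] [0.0343, -0.0009, -0.002]
[-0.4, 2.2, 1.7] [0.0343, -0.0009, -0.002]
[-0.4, 2.2, 1.6] [0.0343, -0.0009, -0.002]
```

>>> play_rows --series '[[0,[-0.4,2,1.9],[0.034,-0.001,-0.002]],[0,[-0.4,2,1.8],[0.034,-0.001,-0.002]],[0,[-0.4,2,1.8],[0.034,-0.001,-0.002]],[0,[-0.4,2,1.7],[0.034,-0.001,-0.002]],[0,[-0.4,2,1.6],[0.034,-0.001,-0.002]]]'

```text
t: 15.75
tcp_pos: [0.49, 0.0472, 0.0372]
tool_rot: [1.942, 2.026, 0.448]
contact_force: [0.3, -0.3, -0.9]
finger_gap: 0.0429
```

```bash
python3 pp.py -.158 .0125 .034 25 5
```

```text
t 15.75 drill [-0.1681  0.0126  0.0372] F drill [ 0.3 -0.4 -0.9] q [-0.08 -0.03  2.35  0.14  0.39 -1.81]
start [0.49   0.0472 0.0372] axes x [-0.042  0.999  0.   ] z [ 0.421  0.018 -0.907] row mm 2.1138331598922235 deg 0.09202297781456788
[-0.0, 1.6, 1.4] [-0.0003, 0.0006, -0.0014]
[-0.0, 1.6, 1.4] [-0.0003, 0.0006, -0.0014]
[-0.0, 1.6, 1.4] [-0.0003, 0.0006, -0.0014]
[-0.0, 1.6, 1.4] [-0.0003, 0.0006, -0.0014]
[-0.0, 1.6, 1.4] [-0.0003, 0.0006, -0.0014]
```

>>> play_rows --series '[[0,[0,1.5,1.7],[0,0,-0.002]],[0,[0,1.5,1.7],[0,0,-0.002]],[0,[0,1.8,1.2],[0,0,-0.002]],[0,[0,1.8,1],[0,0,-0.001]],[0,[0,1.8,0.9],[0,0,0]]]'

```text
t: 16.38
tcp_pos: [0.5003, 0.048, 0.0354]
tool_rot: [1.936, 2.031, 0.445]
contact_force: [-3.0, -0.1, 2.0]
finger_gap: 0.0427
```

>>> play_rows --series '[[0,[0,2.7,1.3],[0,0,0]],[0,[0,2.7,1.3],[0,0,0]],[0,[0,2.7,1.3],[0,0,0]],[0,[0,2.7,1.3],[0,0,0]],[0,[0,2.7,1.3],[0,0,0]]]'

```text
t: 17.0
tcp_pos: [0.5159, 0.0487, 0.0348]
tool_rot: [1.937, 2.032, 0.444]
contact_force: [-2.8, -0.5, 2.4]
finger_gap: 0.0427
```

```bash
python3 pp.py -.100 .0125 .034 25 10
```

```text
t 17.0 drill [-0.1422  0.0129  0.0348] F drill [-2.8 -0.3  2.4] q [-0.07  0.04  2.29  0.12  0.39 -1.79]
start [0.5159 0.0487 0.0348] axes x [-0.047  0.999 -0.002] z [ 0.419  0.017 -0.908] row mm 4.218931988327785 deg 0.029447487612675988
[-0.0, 3.8, 1.8] [-0.0003, 0.0004, -0.0002]
[-0.0, 3.8, 1.8] [-0.0003, 0.0004, -0.0002]
[-0.0, 3.8, 1.8] [-0.0003, 0.0004, -0.0002]
[-0.0, 3.8, 1.9] [-0.0003, 0.0004, -0.0002]
[-0.0, 3.8, 1.9] [-0.0003, 0.0004, -0.0002]
[-0.0, 3.8, 1.9] [-0.0003, 0.0004, -0.0002]
[-0.0, 3.8, 1.9] [-0.0003, 0.0004, -0.0002]
[-0.0, 3.8, 1.9] [-0.0003, 0.0004, -0.0002]
[-0.0, 3.8, 1.9] [-0.0003, 0.0004, -0.0002]
[-0.0, 3.8, 1.9] [-0.0003, 0.0004, -0.0002]
```

>>> play_rows --series '[[0,[0,3.5,1.5],[0,0,0]],[0,[0,3.5,1.5],[0,0,0]],[0,[0,3.5,1.5],[0,0,0]],[0,[0,3.5,1.5],[0,0,0]],[0,[0,3.5,1.5],[0,0,0]]]'

```text
t: 17.62
tcp_pos: [0.5361, 0.0497, 0.035]
tool_rot: [1.938, 2.032, 0.444]
contact_force: [-0.8, 0.4, -0.6]
finger_gap: 0.0428
```

>>> play_rows --series '[[0,[0,3.5,1.6],[0,0,0]],[0,[0,3.5,1.6],[0,0,0]],[0,[0,3.5,1.6],[0,0,0]],[0,[0,3.5,1.6],[0,0,0]],[0,[0,3.5,1.6],[0,0,0]]]'

```text
t: 18.25
tcp_pos: [0.5567, 0.0506, 0.035]
tool_rot: [1.938, 2.032, 0.444]
contact_force: [-0.9, -0.2, -0.1]
finger_gap: 0.0431
```

```bash
python3 pp.py -.060 .0125 .035 36 10
```

```text
t 18.25 drill [-0.1013  0.0127  0.035 ] F drill [-0.9 -0.2 -0.1] q [-0.06  0.12  2.2   0.11  0.39 -1.77]
start [0.5567 0.0506 0.035 ] axes x [-0.047  0.999 -0.002] z [ 0.419  0.017 -0.908] row mm 4.128164792867551 deg 1.1212795626802268
[-0.0, 3.7, 1.7] [-0.0196, 0.0004, -0.0002]
[-0.0, 3.7, 1.8] [-0.0196, 0.0004, -0.0002]
[-0.0, 3.7, 1.9] [-0.0196, 0.0004, -0.0002]
[-0.0, 3.6, 1.9] [-0.0196, 0.0004, -0.0002]
[-0.0, 3.6, 2.0] [-0.0196, 0.0004, -0.0002]
[-0.0, 3.6, 2.1] [-0.0196, 0.0004, -0.0002]
[-0.0, 3.5, 2.2] [-0.0196, 0.0004, -0.0002]
[-0.0, 3.5, 2.2] [-0.0196, 0.0004, -0.0002]
[-0.0, 3.4, 2.3] [-0.0196, 0.0004, -0.0002]
[-0.0, 3.4, 2.4] [-0.0196, 0.0004, -0.0002]
```

>>> play_rows --series '[[0,[0,3.7,1.7],[-0.02,0,0]],[0,[0,3.7,1.8],[-0.02,0,0]],[0,[0,3.7,1.9],[-0.02,0,0]],[0,[0,3.6,1.9],[-0.02,0,0]],[0,[0,3.6,2],[-0.02,0,0]]]'

```text
t: 18.88
tcp_pos: [0.5786, 0.0516, 0.0353]
tool_rot: [1.875, 1.966, 0.541]
contact_force: [-2.0, 0.2, 0.4]
finger_gap: 0.043
```

>>> play_rows --series '[[0,[0,3.6,2.1],[-0.02,0,0]],[0,[0,3.5,2.2],[-0.02,0,0]],[0,[0,3.5,2.2],[-0.02,0,0]],[0,[0,2.6,1.7],[-0.02,0,0]],[0,[0,2.5,1.7],[-0.02,0,0]]]'

```text
t: 19.5
tcp_pos: [0.598, 0.0507, 0.0387]
tool_rot: [1.815, 1.907, 0.629]
contact_force: [-0.5, -0.7, -0.4]
finger_gap: 0.0425
```

```bash
python3 pp.py -.035 .0125 .034 36 10
python3 - <<'E'
from look import *
c=cam('wrist');f=c['frame']
for x in (-.06,-.03): print(proj(c,d2w([x,.0125,.072])).round(0))
save('w8.png',f)
E
```

```text
t 19.5 drill [-0.0601  0.0107  0.0387] F drill [-0.6 -0.7 -0.4] q [-0.07  0.16  2.23  0.56  0.13 -2.22]
start [0.598  0.0507 0.0387] axes x [-0.049  0.999  0.   ] z [ 0.594  0.03  -0.804] row mm 2.557587307948753 deg 0.05085667093630574
[0.2, 1.7, 1.9] [0.0009, 0.0, -0.0001]
[0.2, 1.7, 1.9] [0.0009, 0.0, -0.0001]
[0.2, 1.7, 1.9] [0.0009, 0.0, -0.0001]
[0.2, 1.7, 1.9] [0.0009, 0.0, -0.0001]
[0.2, 1.7, 1.9] [0.0009, 0.0, -0.0001]
[0.2, 1.7, 1.9] [0.0009, 0.0, -0.0001]
[0.2, 1.7, 1.9] [0.0009, 0.0, -0.0001]
[0.2, 1.7, 1.9] [0.0009, 0.0, -0.0001]
[0.2, 1.7, 1.9] [0.0009, 0.0, -0.0001]
[0.2, 1.7, 1.9] [0.0009, 0.0, -0.0001]
[[288. 314.]]
[[287. 331.]]
```

Joint 5 is at its range limit because of the lean, which raised the tip. A 30° lean still clears the head by about 17 mm by geometry, so I'll back off slightly and use that.

```bash
python3 pp.py -.068 .0125 .034 29 4
```

```text
t 19.55 drill [-0.0593  0.0104  0.0395] F drill [-0.1  0.5 -0.5] q [-0.07  0.16  2.23  0.56  0.13 -2.23]
start [0.5988 0.0504 0.0395] axes x [-0.049  0.999  0.   ] z [ 0.595  0.029 -0.803] row mm 2.6314207884104026 deg 1.8990474023989135
[0.5, -2.6, -0.2] [0.0331, 0.0001, -0.0002]
[0.5, -2.6, -0.1] [0.0331, 0.0001, -0.0002]
[0.5, -2.6, -0.0] [0.0331, 0.0001, -0.0002]
[0.5, -2.6, 0.1] [0.0331, 0.0001, -0.0002]
```

>>> play_rows --series '[[0,[0.5,-5,-3.5],[0.03,0,0]],[0,[0.5,-3,0],[0.034,0,0]],[0,[0.5,-2,0],[0.034,0,0]],[0,[0.5,-1,1],[0.034,0,0]],[0,[0,0,1],[0,0,0]]]'

```text
t: 20.18
tcp_pos: [0.5923, 0.0507, 0.0366]
tool_rot: [1.892, 1.981, 0.517]
contact_force: [0.6, -0.7, 0.6]
finger_gap: 0.0428
```

```bash
python3 pp.py -.062 .0125 .034 29 4
python3 - <<'E'
from look import *
c=cam('wrist');f=c['frame']
for x in (-.06,-.03): print(x,proj(c,d2w([x,.0125,.060])).round(0))
m=np.zeros((420,560),np.uint8);R_=f.astype(int)
white=(R_[...,0]-R_[...,2]<70)&(R_[...,0]>150)
g=R_.sum(2)//3
u=int(proj(c,d2w([-.06,.0125,.060]))[0][0])
for v in range(230,400,6): print(v,f[v,u].tolist(),end=' ')
E
```

```text
t 20.175 drill [-0.0657  0.011   0.0366] F drill [ 0.5 -0.7  0.6] q [-0.06  0.17  2.17  0.17  0.3  -1.82]
start [0.5923 0.0507 0.0366] axes x [-0.046  0.999 -0.002] z [ 0.49   0.02  -0.871] row mm 1.1972228213742029 deg 0.12088810772119073
[0.4, 0.5, 1.0] [0.0017, 0.0011, -0.0007]
[0.4, 0.5, 1.0] [0.0017, 0.0011, -0.0007]
[0.4, 0.5, 1.0] [0.0017, 0.0011, -0.0007]
[0.4, 0.5, 1.0] [0.0017, 0.0011, -0.0007]
-0.06 [[287. 297.]]
-0.03 [[287. 321.]]
230 [241, 206, 130] 236 [245, 214, 137] 242 [251, 230, 151] 248 [252, 232, 153] 254 [252, 232, 155] 260 [148, 116, 75] 266 [162, 147, 120] 272 [161, 146, 121] 278 [162, 147, 122] 284 [160, 145, 121] 290 [159, 146, 121] 296 [171, 156, 130] 302 [159, 147, 123] 308 [161, 148, 124] 314 [163, 150, 125] 320 [166, 154, 129] 326 [168, 155, 130] 332 [159, 147, 123] 338 [156, 143, 119] 344 [161, 148, 123] 350 [229, 214, 181] 356 [27, 26, 23] 362 [25, 25, 24] 368 [24, 22, 23] 374 [23, 21, 22] 380 [21, 20, 19] 386 [20, 20, 20] 392 [21, 21, 20] 398 [19, 19, 20]
```

>>> play_rows --series '[[0,[1,0.5,1.5],[0,0,0]],[0,[0.5,1,1.5],[0,0,0]],[0,[0,2.5,1.5],[0,0,0]],[0,[0,2.6,1.5],[0,0,0]],[0,[0,2.6,1.5],[0,0,0]]]'

```text
t: 20.85
tcp_pos: [0.602, 0.053, 0.0325]
tool_rot: [1.894, 1.983, 0.515]
contact_force: [-3.2, -0.1, 1.6]
finger_gap: 0.0426
```

>>> play_rows --series '[[0,[0,2.6,1.5],[0,0,0]],[0,[0,2.6,1.5],[0,0,0]],[0,[0,2.6,1.5],[0,0,0]],[0,[0,2.6,1.4],[0,0,0]],[0,[0,2.6,1.4],[0,0,0]]]'

```text
t: 21.48
tcp_pos: [0.6178, 0.0538, 0.0324]
tool_rot: [1.895, 1.983, 0.515]
contact_force: [-2.6, -1.1, 2.1]
finger_gap: 0.0424
```

```bash
python3 pp.py -.032 .0125 .034 29 4
cat > edge.py <<'E'
from look import *
c=cam('wrist');f=c['frame'].astype(float)
pts=[]
for u in range(245,330,8):
    col=f[:,u,:]; ratio=col[:,2]/(col[:,0]+1)
    # last wood row (ratio low) before plaster (ratio>.7) scanning down
    v=[i for i in range(180,380) if (ratio[i:i+6]>.7).all() and col[i:i+6,0].min()>80 and ratio[i-4]<.68]
    if v: pts.append((u,v[0]-.5))
P=w2d(ray(c,pts,.038)); print(np.c_[pts,P.round(4)[:,:2]]); k=np.polyfit(P[:,1],P[:,0],1); print('front face x at mid',np.polyval(k,.0125),'slope',k[0])
E
python3 edge.py
```

```text
t 21.475 drill [-0.0401  0.0128  0.0324] F drill [-2.7 -0.9  2.1] q [-0.05  0.22  2.11  0.15  0.3  -1.8 ]
start [0.6178 0.0538 0.0324] axes x [-0.045  0.999 -0.002] z [ 0.487  0.021 -0.873] row mm 2.063173900724416 deg 0.08159419268602237
[-0.1, 2.0, 0.6] [0.0008, 0.0009, -0.0008]
[-0.1, 2.0, 0.6] [0.0008, 0.0009, -0.0008]
[-0.1, 2.0, 0.6] [0.0008, 0.0009, -0.0008]
[-0.1, 2.0, 0.6] [0.0008, 0.0009, -0.0008]
[[ 2.450e+02  2.635e+02 -3.850e-02 -8.600e-03]
 [ 2.530e+02  2.635e+02 -3.850e-02 -4.200e-03]
 [ 2.610e+02  2.635e+02 -3.850e-02  2.000e-04]
 [ 2.690e+02  2.635e+02 -3.850e-02  4.600e-03]
 [ 2.770e+02  2.635e+02 -3.850e-02  9.000e-03]
 [ 2.850e+02  2.635e+02 -3.850e-02  1.340e-02]
 [ 2.930e+02  2.635e+02 -3.850e-02  1.780e-02]
 [ 3.010e+02  2.635e+02 -3.850e-02  2.220e-02]
 [ 3.090e+02  2.635e+02 -3.850e-02  2.660e-02]
 [ 3.170e+02  2.635e+02 -3.850e-02  3.100e-02]
 [ 3.250e+02  2.865e+02 -1.350e-02  3.770e-02]]
front face x at mid -0.03651498226737769 slope 0.27137326887729285
```

>>> play_rows --series '[[0,[0,1.6,0.2],[0,0,0]],[0,[0,1.6,0.2],[0,0,0]],[0,[0,1.5,0.5],[0,0,0]],[0,[0,1.3,0.7],[0,0,0]],[0,[0,0.9,0.5],[0,0,0]]]'

```text
t: 22.15
tcp_pos: [0.6252, 0.0541, 0.0334]
tool_rot: [1.895, 1.984, 0.514]
contact_force: [-2.0, -0.1, -0.9]
finger_gap: 0.0426
```

```bash
python3 pp.py -.032 .0125 .034 29 1;python3 edge.py | tail -4
```

```text
t 22.15 drill [-0.0327  0.0127  0.0334] F drill [-2.  -0.  -0.9] q [-0.05  0.23  2.09  0.14  0.31 -1.79]
start [0.6252 0.0541 0.0334] axes x [-0.045  0.999 -0.001] z [ 0.486  0.021 -0.874] row mm 0.9680611319089737 deg 0.30691794113584075
[-0.2, 0.9, -0.2] [0.0022, 0.0035, -0.0034]
 [ 3.090e+02  2.625e+02 -3.060e-02  2.660e-02]
 [ 3.170e+02  2.625e+02 -3.060e-02  3.100e-02]
 [ 3.250e+02  2.865e+02 -4.400e-03  3.790e-02]]
front face x at mid -0.028762723799037212 slope 0.3014344926642746
```

>>> play_rows --series '[[0,[0,0.9,0.5],[0,0,0]],[0,[0,0.9,0.5],[0,0,0]]]'

```text
t: 22.45
tcp_pos: [0.6268, 0.0541, 0.0332]
tool_rot: [1.896, 1.985, 0.513]
contact_force: [-7.6, -0.8, 5.7]
finger_gap: 0.0424
```

>>> play_rows --series '[[0,[0,0.9,0.5],[0,0,0]],[0,[0,0.9,0.5],[0,0,0]]]'

```text
t: 22.7
tcp_pos: [0.6267, 0.0542, 0.0326]
tool_rot: [1.898, 1.988, 0.509]
contact_force: [-7.5, -1.7, 5.9]
finger_gap: 0.043
```

>>> play_rows --series '[[0,[0,0.9,0.5],[0,0,0]],[0,[0,0.9,0.5],[0,0,0]]]'

```text
t: 22.95
tcp_pos: [0.6266, 0.0543, 0.0321]
tool_rot: [1.9, 1.992, 0.506]
contact_force: [-7.5, -0.8, 5.7]
finger_gap: 0.043
```

Against the fence: 7.5 N steady and the advance has stopped. Holding for a moment.

>>> play_rows --series '[[0,[0,1.0,0.1],[-0.003,0,0]],[0,[0,1.0,0.2],[-0.003,0,0]],[0,[0,0.95,0.3],[-0.003,0,0]],[0,[0,0.95,0.4],[-0.003,0,0]],[0,[0,0.95,0.4],[-0.003,0,0]]]'

```text
t: 23.58
tcp_pos: [0.6268, 0.0544, 0.032]
tool_rot: [1.897, 1.989, 0.512]
contact_force: [-8.6, -1.9, 6.5]
finger_gap: 0.0427
```

>>> play_rows --series '[[0,[0,0.95,0.4],[-0.002,0,0]],[0,[0,0.95,0.4],[-0.002,0,0]],[0,[0,0.95,0.4],[-0.002,0,0]],[0,[0,0.95,0.4],[-0.002,0,0]],[0,[0,0.95,0.4],[-0.002,0,0]]]'

```text
t: 24.2
tcp_pos: [0.6267, 0.0544, 0.0319]
tool_rot: [1.896, 1.99, 0.513]
contact_force: [-8.3, -0.9, 5.8]
finger_gap: 0.0424
```

```bash
python3 pp.py -.04 .0125 .034 29 1;python3 edge.py
```

```text
t 24.2 drill [-0.0312  0.013   0.0319] F drill [-8.3 -0.5  5.8] q [-0.05  0.24  2.09  0.15  0.32 -1.8 ]
start [0.6267 0.0544 0.0319] axes x [-0.048  0.999  0.001] z [ 0.483  0.024 -0.876] row mm 9.103684284278694 deg 0.15438579516782688
[-0.5, -6.7, -6.1] [-0.0019, 0.0002, -0.0019]
[[ 2.450e+02  2.635e+02 -3.030e-02 -8.300e-03]
 [ 2.530e+02  2.635e+02 -3.020e-02 -3.900e-03]
 [ 2.610e+02  2.645e+02 -2.930e-02  4.000e-04]
 [ 2.690e+02  2.645e+02 -2.920e-02  4.800e-03]
 [ 2.770e+02  2.645e+02 -2.920e-02  9.200e-03]
 [ 2.850e+02  2.645e+02 -2.920e-02  1.360e-02]
 [ 2.930e+02  2.645e+02 -2.920e-02  1.800e-02]
 [ 3.010e+02  2.645e+02 -2.920e-02  2.240e-02]
 [ 3.090e+02  2.645e+02 -2.920e-02  2.670e-02]
 [ 3.170e+02  2.645e+02 -2.920e-02  3.110e-02]
 [ 3.250e+02  2.875e+02 -4.300e-03  3.790e-02]]
front face x at mid -0.02752398223871506 slope 0.28933798161335345
```

The fence contact was held for about 1.8 s at 7.5–8.6 N, and the front face is straight at x ≈ -30 mm. For the stop push I'll lean the tool back 30° and left 18° so it clears the head and chuck, and push the plinth's left end with the closed fingertips.

```bash
cat > pq.py <<'E'
from look import *
import sys
x,y,z,b,l,n=map(float,sys.argv[1:7]); s=env.get_state()
print('t',s['t'],'drill',w2d(s['tcp_pos']).round(4),'F drill',(D().T@s['contact_force']).round(1),'q',s['joint_positions'].round(2),'gap',round(s['finger_gap'],4))
tb,tl=np.tan(np.radians([b,l])); zt=np.array([tb,-tl,-1]);zt/=np.linalg.norm(zt); xt=np.cross([0,1,0],zt); xt=xt if xt[0]>0 else -xt
Rt=toolR(D()@xt,D()@zt); print('tool axes of drill x,y,z in target tool:',(Rt.T@D()).T.round(3).tolist())
if n: plan(d2w([x,y,z]),Rt,int(n))
E
python3 - <<'E'
from look import *
b=cam('top');px=lambda x,y:(205+x/4-.4,110+y/4-.4)
print('key',w2d(ray(b,[px(60,376),px(96,376),px(72,312),px(86,312)],.046)).round(3))
E
python3 pp.py -.045 .0125 .038 29 1
```

```text
key [[-0.061  0.144  0.046]
 [-0.062  0.107  0.046]
 [ 0.004  0.131  0.046]
 [ 0.004  0.116  0.046]]
t 24.3 drill [-0.0311  0.013   0.0319] F drill [-7.7 -0.7  6.2] q [-0.05  0.24  2.09  0.15  0.32 -1.8 ]
start [0.6268 0.0544 0.0319] axes x [-0.048  0.999  0.001] z [ 0.483  0.024 -0.876] row mm 15.152717314379919 deg 0.1521830247767616
[-0.5, -9.2, -12.0] [-0.0019, 0.0002, -0.0019]
```

>>> play_rows --series '[[0,[0,-4,-3],[0,0,0]],[0,[0,-15,-10],[0,0,0]],[0,[0,-25,-25],[0,0,0]],[0,[0,-25,-30],[0,0,0]],[0.5,[0,0,-10],[0,0,0]]]'

```text
t: 24.92
tcp_pos: [0.5294, 0.0492, 0.0692]
tool_rot: [1.892, 1.984, 0.519]
contact_force: [0.2, -0.4, 0.4]
finger_gap: 0.0254
```

```bash
python3 edge.py|tail -1; python3 pq.py -.11 .085 .14 30 18 10
```

```text
front face x at mid -0.04551435003881427 slope -0.1820751843471335
t 24.975 drill [-0.1264  0.0124  0.0713] F drill [0.9 0.4 0.6] q [-0.08 -0.04  2.3   0.16  0.37 -1.83] gap 0.0215
tool axes of drill x,y,z in target tool: [[0.866, -0.135, 0.481], [0.0, -0.963, -0.271], [0.5, 0.235, -0.834]]
start [0.5317 0.049  0.0713] axes x [-0.047  0.999 -0.001] z [ 0.493  0.023 -0.87 ] row mm 10.129712358444683 deg 9.100583874803824
[7.3, 4.8, -5.2] [-0.022, -0.0208, 0.1559]
[7.8, 3.7, -5.2] [-0.022, -0.0208, 0.1559]
[8.2, 2.6, -5.3] [-0.022, -0.0208, 0.1559]
[8.4, 1.4, -5.5] [-0.022, -0.0208, 0.1559]
[8.4, 0.2, -5.6] [-0.022, -0.0208, 0.1559]
[8.2, -0.9, -5.8] [-0.022, -0.0208, 0.1559]
[7.9, -2.1, -6.0] [-0.022, -0.0208, 0.1559]
[7.4, -3.1, -6.2] [-0.022, -0.0208, 0.1559]
[6.7, -4.1, -6.4] [-0.022, -0.0208, 0.1559]
[5.8, -4.9, -6.7] [-0.022, -0.0208, 0.1559]
```

>>> play_rows --series '[[1,[7,5,-6],[-0.022,-0.021,0.156]],[1,[8,4,-6],[-0.022,-0.021,0.156]],[1,[8,3,-6],[-0.022,-0.021,0.156]],[1,[8,1,-6],[-0.022,-0.021,0.156]],[1,[8,0,-6],[-0.022,-0.021,0.156]]]'

```text
t: 25.6
tcp_pos: [0.5439, 0.0809, 0.1089]
tool_rot: [2.453, 1.171, 0.684]
contact_force: [-0.4, 0.4, 0.4]
finger_gap: -0.0
```

>>> play_rows --series '[[1,[8,-1,-6],[-0.022,-0.021,0.156]],[1,[8,-2,-6],[-0.022,-0.021,0.156]],[1,[7,-3,-6],[-0.022,-0.021,0.156]],[1,[7,-4,-6],[-0.022,-0.021,0.156]],[1,[6,-5,-6],[-0.022,-0.021,0.156]]]'

```text
t: 26.22
tcp_pos: [0.5575, 0.1231, 0.1469]
tool_rot: [2.776, 0.064, 0.786]
contact_force: [0.9, -0.4, -0.9]
finger_gap: 0.0
```

```bash
python3 pq.py -.03 .082 .085 30 18 5
```

```text
t 26.225 drill [-0.0969  0.0851  0.1469] F drill [ 0.9 -0.5 -0.9] q [ 0.3  -0.02  2.14 -0.67  0.65  0.72] gap 0.0
tool axes of drill x,y,z in target tool: [[0.866, -0.135, 0.481], [0.0, -0.963, -0.271], [0.5, 0.235, -0.834]]
start [0.5575 0.1231 0.1469] axes x [0.853 0.111 0.51 ] z [ 0.521 -0.231 -0.822] row mm 18.236574358092614 deg 0.812514907437429
[5.1, -3.6, 17.1] [-0.0027, -0.0061, 0.0125]
[5.2, -3.7, 17.1] [-0.0027, -0.0061, 0.0125]
[5.2, -3.8, 17.1] [-0.0027, -0.0061, 0.0125]
[5.3, -3.9, 17.0] [-0.0027, -0.0061, 0.0125]
[5.4, -4.0, 17.0] [-0.0027, -0.0061, 0.0125]
```

>>> play_rows --series '[[1,[5,-4,17],[-0.003,-0.006,0.0125]],[1,[5,-4,17],[-0.003,-0.006,0.0125]],[1,[5,-4,17],[-0.003,-0.006,0.0125]],[1,[5,-4,17],[-0.003,-0.006,0.0125]],[1,[5,-4,14],[-0.003,-0.006,0.0125]]]'

```text
t: 26.85
tcp_pos: [0.6362, 0.1329, 0.0923]
tool_rot: [2.792, -0.036, 0.784]
contact_force: [1.0, 0.3, 1.0]
finger_gap: -0.0001
```

```bash
python3 pq.py .004 .079 .042 30 18 4
```

```text
t 26.85 drill [-0.0177  0.0909  0.0923] F drill [1.  0.3 1. ] q [ 0.28  0.23  1.98 -0.73  0.58  0.86] gap -0.0001
tool axes of drill x,y,z in target tool: [[0.866, -0.135, 0.481], [0.0, -0.963, -0.271], [0.5, 0.235, -0.834]]
start [0.6362 0.1329 0.0923] axes x [0.856 0.041 0.516] z [ 0.51  -0.237 -0.827] row mm 14.01946103398973 deg 0.29415510820223445
[-1.8, -0.7, 13.9] [-0.0023, -0.0042, -0.0017]
[-1.8, -0.7, 13.9] [-0.0023, -0.0042, -0.0017]
[-1.7, -0.7, 13.9] [-0.0023, -0.0042, -0.0017]
[-1.6, -0.8, 13.9] [-0.0023, -0.0042, -0.0017]
```

>>> play_rows --series '[[1,[-2,-1,14],[-0.002,-0.004,-0.002]],[1,[-2,-1,14],[-0.002,-0.004,-0.002]],[1,[-1.5,-1,12],[-0.002,-0.004,-0.002]],[1,[-1.5,-1,8],[-0.002,-0.004,-0.002]],[1,[0,0,0],[0,0,0]]]'

```text
t: 27.48
tcp_pos: [0.6583, 0.1255, 0.0445]
tool_rot: [2.791, -0.03, 0.758]
contact_force: [0.3, 0.8, 0.4]
finger_gap: 0.0002
```

```bash
python3 pq.py .004 .073 .038 30 18 3
python3 - <<'E'
from look import *
# tip check in wrist view
s=env.get_state();c=cam('wrist');r=rot(s['tool_rot']);f=c['frame']
for z in(-.006,-.011,-.016): print(z,[proj(c,s['tcp_pos']+r@[0,y,z])[0].round(0).tolist() for y in(-.011,.011)])
for v in range(200,290,3): print(v,f[v,283].tolist(),end=' ')
E
```

```text
t 27.475 drill [0.0039 0.0824 0.0445] F drill [0.3 0.7 0.4] q [ 0.25  0.35  1.94 -0.8   0.53  0.91] gap 0.0002
tool axes of drill x,y,z in target tool: [[0.866, -0.135, 0.481], [0.0, -0.963, -0.271], [0.5, 0.235, -0.834]]
start [0.6583 0.1255 0.0445] axes x [0.865 0.045 0.5  ] z [ 0.495 -0.244 -0.834] row mm 3.812559334101398 deg 0.05792917826896381
[-1.1, 2.5, 2.7] [-0.0008, -0.0003, 0.0005]
[-1.1, 2.5, 2.7] [-0.0008, -0.0003, 0.0005]
[-1.1, 2.5, 2.7] [-0.0008, -0.0003, 0.0005]
-0.006 [[284.0, 238.0], [284.0, 275.0]]
-0.011 [[284.0, 242.0], [284.0, 280.0]]
-0.016 [[284.0, 246.0], [284.0, 285.0]]
200 [87, 76, 67] 203 [87, 74, 67] 206 [222, 176, 110] 209 [239, 204, 128] 212 [239, 203, 127] 215 [239, 203, 127] 218 [239, 204, 127] 221 [238, 202, 126] 224 [238, 202, 127] 227 [238, 202, 126] 230 [238, 202, 126] 233 [238, 201, 126] 236 [238, 200, 126] 239 [237, 201, 126] 242 [237, 200, 124] 245 [169, 131, 79] 248 [45, 35, 24] 251 [44, 34, 24] 254 [43, 31, 23] 257 [42, 31, 24] 260 [39, 30, 22] 263 [37, 30, 22] 266 [36, 30, 21] 269 [36, 29, 22] 272 [34, 28, 23] 275 [33, 26, 21] 278 [30, 25, 18] 281 [35, 30, 26] 284 [35, 28, 25] 287 [33, 27, 25]
```

>>> play_rows --series '[[1,[-1.5,2,3.5],[0,0,0]],[1,[-1.5,2,3.5],[0,0,0]],[1,[-1,2.5,2.5],[0,0,0]],[1,[0,2.5,0.7],[0,0,0]],[1,[0,2,0.6],[0,0,0]]]'

```text
t: 28.15
tcp_pos: [0.6598, 0.1117, 0.0376]
tool_rot: [2.79, -0.03, 0.762]
contact_force: [-1.1, -0.2, -0.5]
finger_gap: -0.0
```

```bash
python3 pq.py .004 .062 .036 30 18 4
```

```text
t 28.15 drill [0.0048 0.0685 0.0376] F drill [-1.1 -0.1 -0.5] q [ 0.23  0.36  1.95 -0.82  0.5   0.91] gap -0.0
tool axes of drill x,y,z in target tool: [[0.866, -0.135, 0.481], [0.0, -0.963, -0.271], [0.5, 0.235, -0.834]]
start [0.6598 0.1117 0.0376] axes x [0.863 0.045 0.503] z [ 0.498 -0.243 -0.832] row mm 1.6888628639712062 deg 0.07313978339181786
[-0.4, 1.5, 0.7] [-0.0008, -0.001, 0.0002]
[-0.4, 1.5, 0.7] [-0.0008, -0.001, 0.0002]
[-0.4, 1.5, 0.7] [-0.0008, -0.001, 0.0002]
[-0.4, 1.5, 0.7] [-0.0008, -0.001, 0.0002]
```

>>> play_rows --series '[[1,[0,1.5,0.6],[0,0,0]],[1,[0,1.5,0.5],[0,0,0]],[1,[0,1.5,0.4],[0,0,0]],[1,[0,1.5,0.4],[0,0,0]],[1,[0,1.5,0.4],[0,0,0]]]'

```text
t: 28.78
tcp_pos: [0.6606, 0.1035, 0.0377]
tool_rot: [2.791, -0.03, 0.763]
contact_force: [-1.2, 0.3, 0.5]
finger_gap: 0.0
```

>>> play_rows --series '[[1,[0.1,1.5,0.5],[0,0,0]],[1,[0.1,1.5,0.5],[0,0,0]],[1,[0.1,1.5,0.5],[0,0,0]],[1,[0.1,1.5,0.5],[0,0,0]],[1,[0.1,1.5,0.5],[0,0,0]]]'

```text
t: 29.4
tcp_pos: [0.661, 0.1011, 0.0377]
tool_rot: [2.798, -0.027, 0.77]
contact_force: [-3.3, 4.6, 1.8]
finger_gap: -0.0
```

```bash
python3 pq.py .006 .05 .037 30 18 4
```

```text
t 29.4 drill [0.0054 0.0579 0.0377] F drill [-3.1  4.8  1.8] q [ 0.2   0.35  1.96 -0.8   0.47  0.88] gap -0.0
tool axes of drill x,y,z in target tool: [[0.866, -0.135, 0.481], [0.0, -0.963, -0.271], [0.5, 0.235, -0.834]]
start [0.661  0.1011 0.0377] axes x [0.861 0.045 0.506] z [ 0.502 -0.233 -0.833] row mm 1.9960961137588797 deg 0.22083711812090814
[0.0, 1.9, 0.7] [-0.0034, -0.0019, 0.0001]
[0.0, 1.9, 0.7] [-0.0034, -0.0019, 0.0001]
[0.0, 1.9, 0.7] [-0.0034, -0.0019, 0.0001]
[0.0, 1.8, 0.7] [-0.0034, -0.0019, 0.0001]
```

>>> play_rows --series '[[1,[-0.3,1,0.1],[0,0,0]],[1,[-0.2,1.4,0.2],[0,0,0]],[1,[-0.1,1.4,0.3],[0,0,0]]]'

```text
t: 29.78
tcp_pos: [0.6606, 0.0975, 0.0378]
tool_rot: [2.799, -0.025, 0.77]
contact_force: [-0.4, 1.8, -0.7]
finger_gap: 0.0002
```

```bash
python3 pq.py .006 .05 .037 30 18 1
python3 - <<'E'
from look import *
t=cam('wrist'); save('w9.png',t['frame'])
for n,P in (('plinth L end foot',[-.03,.047,.038]),('L end far',[.03,.047,.038]),('Lend top near',[-.03,.047,.06])): print(n,proj(t,d2w(P)).round(0))
E
```

```text
t 29.775 drill [0.0048 0.0543 0.0378] F drill [-0.3  1.8 -0.7] q [ 0.2   0.35  1.96 -0.8   0.47  0.88] gap 0.0002
tool axes of drill x,y,z in target tool: [[0.866, -0.135, 0.481], [0.0, -0.963, -0.271], [0.5, 0.235, -0.834]]
start [0.6606 0.0975 0.0378] axes x [0.861 0.046 0.507] z [ 0.502 -0.233 -0.833] row mm 4.537903625977946 deg 0.925360616619069
[0.6, 3.8, 2.4] [-0.0139, -0.0081, 0.0012]
plinth L end foot [[226. 285.]]
L end far [[320. 248.]]
Lend top near [[244. 316.]]
```

>>> play_rows --series '[[1,[0,1.4,0.4],[0,0,0]],[1,[0,1.4,0.4],[0,0,0]],[1,[0,1.4,0.4],[0,0,0]]]'

```text
t: 30.2
tcp_pos: [0.661, 0.0923, 0.0378]
tool_rot: [2.798, -0.026, 0.77]
contact_force: [0.1, 1.8, -0.1]
finger_gap: 0.0001
```

>>> play_rows --series '[[1,[0,1.2,0.3],[0,0,0]],[1,[0,1.2,0.3],[0,0,0]],[1,[0,1.2,0.3],[0,0,0]]]'

```text
t: 30.58
tcp_pos: [0.6612, 0.0882, 0.0378]
tool_rot: [2.798, -0.026, 0.77]
contact_force: [-0.0, 0.9, 0.0]
finger_gap: -0.0
```

```bash
python3 pq.py .006 .042 .037 30 18 1
```

```text
t 30.575 drill [0.0049 0.045  0.0378] F drill [0.  0.9 0. ] q [ 0.18  0.34  1.97 -0.8   0.46  0.86] gap -0.0
tool axes of drill x,y,z in target tool: [[0.866, -0.135, 0.481], [0.0, -0.963, -0.271], [0.5, 0.235, -0.834]]
start [0.6612 0.0882 0.0378] axes x [0.861 0.046 0.506] z [ 0.502 -0.233 -0.833] row mm 3.327059968280016 deg 0.8879682201082344
[0.5, 2.6, 2.0] [-0.0133, -0.0079, 0.0006]
```

>>> play_rows --series '[[1,[0,1,0.28],[0,0,0]],[1,[0,1,0.28],[0,0,0]],[1,[0,1,0.28],[0,0,0]]]'

```text
t: 30.95
tcp_pos: [0.6617, 0.0867, 0.0378]
tool_rot: [2.801, -0.025, 0.773]
contact_force: [-2.6, 5.7, 1.0]
finger_gap: 0.0002
```

>>> play_rows --series '[[1,[0,0.8,0.22],[0,0,0]],[1,[0,0.8,0.22],[0,0,0]],[1,[0,0.8,0.22],[0,0,0]]]'

```text
t: 31.32
tcp_pos: [0.6617, 0.0868, 0.0379]
tool_rot: [2.804, -0.022, 0.777]
contact_force: [-2.8, 5.8, 1.4]
finger_gap: 0.0
```

>>> play_rows --series '[[1,[0,0.8,0.22],[0,0,0]],[1,[0,0.8,0.22],[0,0,0]],[1,[0,0.8,0.22],[0,0,0]]]'

```text
t: 31.7
tcp_pos: [0.6617, 0.0869, 0.0379]
tool_rot: [2.807, -0.02, 0.78]
contact_force: [-2.6, 5.2, 1.0]
finger_gap: -0.0002
```

Stopped at TCP y = 43.7 mm, close to the expected contact. I'll relax the fence-ward component and push again, to rule out wedging.

>>> play_rows --series '[[1,[-0.3,0.5,0],[0.003,0,0]],[1,[-0.3,0.9,0.1],[0.003,0,0]],[1,[-0.2,0.9,0.15],[0.003,0,0]]]'

```text
t: 32.08
tcp_pos: [0.6616, 0.087, 0.038]
tool_rot: [2.819, -0.013, 0.787]
contact_force: [-1.5, 7.1, 0.7]
finger_gap: 0.0003
```

>>> play_rows --series '[[1,[-0.1,1.1,0.25],[0.003,0,0]],[1,[-0.1,1.1,0.25],[0.003,0,0]],[1,[-0.1,1.1,0.25],[0.003,0,0]]]'

```text
t: 32.45
tcp_pos: [0.6616, 0.0873, 0.0381]
tool_rot: [2.833, -0.007, 0.795]
contact_force: [-1.9, 8.4, 1.3]
finger_gap: -0.0001
```

```bash
python3 pq.py .006 .042 .037 30 18 1
python3 - <<'E'
from look import *
a=cam('scene');b=cam('top');w=cam('wrist')
print('scene px step corners pred',proj(a,[d2w([x,y-.008,.072]) for x,y in((-.022,-.033),(.022,-.033),(-.022,.033),(.022,.033))]).round(1).tolist())
A=a['frame'][180:245,300:350];o=np.zeros((560,800,3),np.uint8)
o[:520,:400]=cv2.resize(A,(400,520),interpolation=cv2.INTER_CUBIC)
o[:420,400:]=cv2.resize(w['frame'][180:390,170:370],(400,420),interpolation=cv2.INTER_CUBIC);save('w10.png',o)
E
```

```text
t 32.45 drill [0.0053 0.0441 0.0381] F drill [-1.5  8.5  1.3] q [ 0.15  0.33  1.99 -0.75  0.41  0.79] gap -0.0001
tool axes of drill x,y,z in target tool: [[0.866, -0.135, 0.481], [0.0, -0.963, -0.271], [0.5, 0.235, -0.834]]
start [0.6616 0.0873 0.0381] axes x [0.855 0.049 0.516] z [ 0.515 -0.192 -0.836] row mm 2.423639720319146 deg 3.367411263074892
[0.0, 1.7, 1.7] [-0.0555, -0.0193, 0.0015]
scene px step corners pred [[314.5, 205.0], [327.7, 204.7], [313.1, 193.2], [325.9, 193.0]]
```

View pics/w10.png

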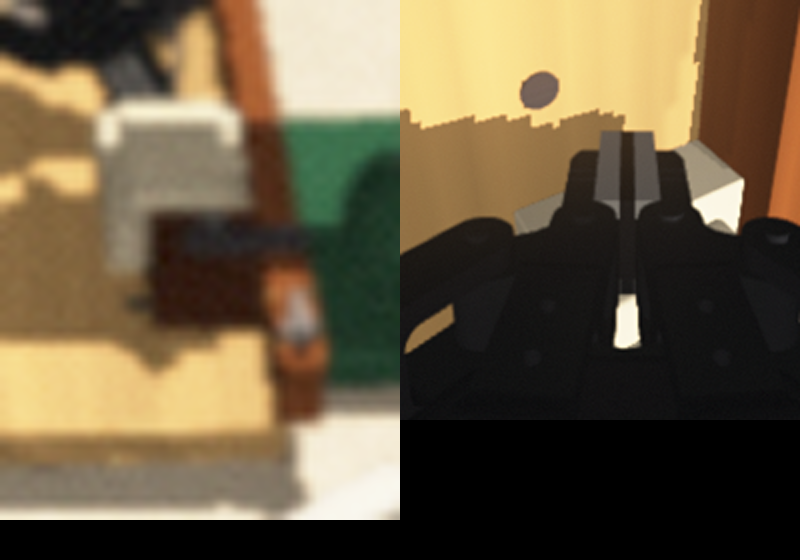

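```bash
python3 - <<'E'
from look import *
w=cam('wrist')
for n,p,z in(('far top',(342.5,269),.06),('far foot',(318.5,250.5),.038),('near foot',(227.5,286),.038),('fence foot pt',(320,205),.038)): print(n,w2d(ray(w,[p],z)).round(4))
E
```

```text
far top [[0.0299 0.0375 0.06  ]]
far foot [[0.0301 0.0355 0.038 ]]
near foot [[-0.0288  0.0356  0.038 ]]
fence foot pt [[0.0286 0.0676 0.038 ]]
```

>>> play_rows --series '[[1,[0.1,0.9,0.3],[0,0,0]],[1,[0.1,0.9,0.3],[0,0,0]],[1,[0.1,0.8,0.3],[-0.002,0,0]],[1,[0.1,0.8,0.3],[-0.002,0,0]],[1,[0.1,0.8,0.3],[-0.002,0,0]]]'

```text
t: 33.28
tcp_pos: [0.6617, 0.0873, 0.0381]
tool_rot: [2.833, -0.006, 0.799]
contact_force: [-2.5, 6.0, 2.5]
finger_gap: 0.0001
```

Both left-end corners sit at y = 35.5 mm, so the end is square. The far corner is at x = +30 mm, on the fence plane. The push held 5–8.5 N for over 2 s. Backing off.

>>> play_rows --series '[[1,[0,-2,-0.6],[0,0,0]],[1,[0,-6,-2],[0,0,0]],[1,[0,-6,-8],[0,0,0]],[1,[0,0,-25],[0,0,0]],[1,[0,0,-40],[0,0,0]]]'

```text
t: 33.9
tcp_pos: [0.6205, 0.1131, 0.0968]
tool_rot: [2.83, -0.009, 0.784]
contact_force: [0.3, -0.1, 0.1]
finger_gap: -0.0
```

>>> play_rows --series '[[1,[0,0,-50],[0,0,0]],[1,[0,0,-50],[0,0,0]],[1,[0,0,-30],[0,0,0]],[1,[0,0,0],[0,0,0]]]'

```text
t: 34.4
tcp_pos: [0.5523, 0.141, 0.2139]
tool_rot: [2.83, -0.01, 0.792]
contact_force: [0.9, 0.7, -0.6]
finger_gap: 0.0001
```

```bash
python3 pq.py 0 0 0 30 18 0; python3 - <<'E'
from look import *
w=cam('wrist');f=w['frame'];save('w11.png',f)
C=[(-.03,-.0485,.06),(-.03,.0355,.06),(.03,.0355,.06),(.03,-.0485,.06)]
print(proj(w,[d2w(p) for p in C]).round(1).tolist())
r=f.astype(float); m=((r[...,2]/(r[...,0]+1)>.74)&(r[...,0]>75)).astype(np.uint8)
q=proj(w,[d2w((-.01,.0,.072))])[0].astype(int); print('centre',q)
m=cv2.morphologyEx(m,cv2.MORPH_OPEN,np.ones((3,3))); n,l,st,ce=cv2.connectedComponentsWithStats(m)
k=l[q[1],q[0]]; print(k,st[k])
if k:
    cs,_=cv2.findContours((l==k).astype(np.uint8),cv2.RETR_EXTERNAL,cv2.CHAIN_APPROX_NONE); c=max(cs,key=cv2.contourArea)
    ap=cv2.approxPolyDP(c,3,True)[:,0]
    for p in ap: print(p,w2d(ray(w,[p],.06))[0,:2].round(4),w2d(ray(w,[p],.038))[0,:2].round(4))
E
```

```text
t 34.4 drill [-0.1012  0.1032  0.2139] F drill [ 0.9  0.7 -0.6] q [ 0.32 -0.13  2.09 -0.52  0.78  0.62] gap 0.0001
tool axes of drill x,y,z in target tool: [[0.866, -0.135, 0.481], [0.0, -0.963, -0.271], [0.5, 0.235, -0.834]]
[[268.9, 263.4], [267.6, 207.2], [310.0, 195.1], [307.0, 248.9]]
centre [287 232]
7 [ 268  195   42   89 1771]
[309 195] [0.0285 0.0361] [0.0449 0.0219]
[268 206] [-0.0295  0.0369] [-0.0179  0.0229]
[268 224] [-0.03    0.0123] [-0.0185 -0.0038]
[273 224] [-0.0232  0.0101] [-0.0111 -0.0062]
[276 211] [-0.0189  0.0271] [-0.0064  0.0122]
[301 206] [0.017  0.0236] [0.0325 0.0084]
[279 215] [-0.0148  0.0202] [-0.002   0.0048]
[279 226] [-0.0148  0.0044] [-0.002  -0.0124]
[292 223] [0.0042 0.0026] [ 0.0186 -0.0143]
[279 239] [-0.0148 -0.0152] [-0.002  -0.0336]
[288 247] [-0.0012 -0.0331] [ 0.0128 -0.053 ]
[288 277] [-0.0004 -0.0858] [ 0.0136 -0.11  ]
[296 274] [ 0.013  -0.0865] [ 0.0281 -0.1107]
[288 283] [-0.0002 -0.0972] [ 0.0138 -0.1223]
[298 275] [ 0.0166 -0.09  ] [ 0.0319 -0.1145]
[296 253] [ 0.0119 -0.0483] [ 0.0268 -0.0694]
[308 243] [ 0.0312 -0.0388] [ 0.0478 -0.0592]
[305 219] [0.0242 0.0022] [ 0.0402 -0.0147]
```

```bash
python3 - <<'E'
from look import *
w=cam('wrist');f=w['frame']
for x in(-.026,-.022,-.018,-.010,-.004):
    print('x',x)
    for y in np.arange(-.034,-.064,-.002):
        p=proj(w,d2w([x,y,.06]))[0]; c=cv2.getRectSubPix(f,(1,1),(float(p[0]),float(p[1])))[0,0]; print(round(y,3),c.tolist(),end=' ')
    print()
E
```

```text
x -0.026
-0.034 [83, 76, 70] -0.036 [83, 77, 70] -0.038 [82, 76, 69] -0.04 [83, 76, 70] -0.042 [82, 76, 69] -0.044 [82, 76, 70] -0.046 [80, 75, 69] -0.048 [81, 74, 69] -0.05 [81, 74, 69] -0.052 [80, 74, 68] -0.054 [81, 74, 68] -0.056 [79, 74, 67] -0.058 [80, 74, 69] -0.06 [80, 73, 69] -0.062 [79, 73, 68] 
x -0.022
-0.034 [83, 76, 70] -0.036 [83, 77, 69] -0.038 [83, 76, 70] -0.04 [82, 76, 69] -0.042 [82, 76, 69] -0.044 [82, 76, 69] -0.046 [81, 75, 69] -0.048 [80, 74, 69] -0.05 [81, 74, 69] -0.052 [80, 75, 69] -0.054 [80, 75, 69] -0.056 [79, 74, 69] -0.058 [80, 74, 69] -0.06 [79, 73, 69] -0.062 [79, 74, 68] 
x -0.018
-0.034 [83, 77, 70] -0.036 [83, 77, 70] -0.038 [82, 76, 69] -0.04 [81, 75, 68] -0.042 [81, 75, 69] -0.044 [81, 75, 69] -0.046 [80, 75, 69] -0.048 [80, 74, 68] -0.05 [79, 74, 68] -0.052 [79, 73, 68] -0.054 [79, 73, 68] -0.056 [78, 73, 67] -0.058 [79, 73, 68] -0.06 [78, 73, 68] -0.062 [76, 72, 66] 
x -0.01
-0.034 [39, 32, 25] -0.036 [40, 32, 25] -0.038 [39, 33, 26] -0.04 [38, 32, 25] -0.042 [37, 31, 24] -0.044 [37, 32, 25] -0.046 [36, 31, 25] -0.048 [35, 28, 23] -0.05 [35, 29, 23] -0.052 [35, 29, 23] -0.054 [34, 29, 23] -0.056 [34, 29, 23] -0.058 [33, 27, 22] -0.06 [33, 28, 22] -0.062 [32, 27, 22] 
x -0.004
-0.034 [77, 71, 65] -0.036 [77, 71, 65] -0.038 [75, 69, 64] -0.04 [73, 67, 61] -0.042 [70, 64, 59] -0.044 [70, 64, 58] -0.046 [68, 63, 58] -0.048 [67, 62, 56] -0.05 [68, 63, 57] -0.052 [67, 61, 57] -0.054 [67, 61, 57] -0.056 [66, 61, 56] -0.058 [63, 58, 53] -0.06 [60, 55, 50] -0.062 [59, 55, 50]
```

I can't confirm the stop gap from here because the head blocks the view. I'll move to an upright viewpoint in front of it.

```bash
python3 pq.py -.15 -.03 .20 2 0 5
```

```text
t 34.5 drill [-0.102   0.1022  0.2106] F drill [-0.7 -0.5 -1.2] q [ 0.32 -0.13  2.09 -0.52  0.78  0.62] gap -0.0001
tool axes of drill x,y,z in target tool: [[0.999, 0.0, 0.035], [0.0, -1.0, -0.0], [0.035, 0.0, -0.999]]
start [0.5515 0.1399 0.2106] axes x [0.859 0.048 0.51 ] z [ 0.509 -0.198 -0.838] row mm 28.200149777724814 deg 6.283404477237731
[-9.5, 26.4, 2.9] [0.0443, -0.0998, -0.0103]
[-9.5, 26.4, 2.7] [0.0443, -0.0998, -0.0103]
[-9.5, 26.4, 2.4] [0.0443, -0.0998, -0.0103]
[-9.5, 26.5, 2.2] [0.0443, -0.0998, -0.0103]
[-9.6, 26.4, 2.0] [0.0443, -0.0998, -0.0103]
```

>>> play_rows --series '[[1,[-35,0,-18],[0,-0.05,0]],[1,[-9,26,3],[0.044,-0.1,-0.01]],[1,[-9,26,3],[0.044,-0.1,-0.01]],[1,[-9,26,2],[0.044,-0.1,-0.01]],[1,[-9,26,2],[0.044,-0.1,-0.01]]]'

```text
t: 35.12
tcp_pos: [0.4723, 0.0346, 0.1901]
tool_rot: [3.106, 0.055, 0.084]
contact_force: [0.6, -0.3, 0.1]
finger_gap: 0.0001
```

```bash
python3 pq.py -.14 -.115 .11 1 0 5
```

```text
t 35.125 drill [-0.1864  0.0009  0.1901] F drill [ 0.5 -0.4  0.1] q [-0.06 -0.12  2.03 -0.03  1.18 -0.08] gap 0.0001
tool axes of drill x,y,z in target tool: [[1.0, -0.0, 0.017], [-0.0, -1.0, -0.0], [0.017, 0.0, -1.0]]
start [0.4723 0.0346 0.1901] axes x [0.998 0.036 0.053] z [ 0.054 -0.033 -0.998] row mm 29.66332876988078 deg 0.5977101020449325
[8.7, 22.5, 17.3] [0.0071, -0.0071, -0.0029]
[8.8, 22.6, 17.1] [0.0071, -0.0071, -0.0029]
[8.8, 22.7, 16.9] [0.0071, -0.0071, -0.0029]
[8.9, 22.9, 16.6] [0.0071, -0.0071, -0.0029]
[8.9, 23.0, 16.4] [0.0071, -0.0071, -0.0029]
```

>>> play_rows --series '[[1,[9,23,17],[0.007,-0.007,-0.003]],[1,[9,23,17],[0.007,-0.007,-0.003]],[1,[9,23,17],[0.007,-0.007,-0.003]],[1,[8,23,17],[0.007,-0.007,-0.003]],[1,[8,22,15],[0.007,-0.007,-0.003]]]'

```text
t: 35.75
tcp_pos: [0.5202, -0.0875, 0.0987]
tool_rot: [-3.137, -0.065, -0.0]
contact_force: [-0.3, 0.5, -0.0]
finger_gap: 0.0001
```

```bash
cat > gap.py <<'E'
from look import *
w=cam('wrist');f=w['frame'];save('w12.png',f); print('cam drill',w2d(w['p']))
for z in(.06,.045):
  for x in(-.028,-.022,-.018,-.0145,-.012,-.008):
    print('z',z,'x',x,end=': ')
    for y in np.arange(-.036,-.066,-.0015):
        p=proj(w,d2w([x,y,z]))[0]; c=cv2.getRectSubPix(f,(1,1),(float(p[0]),float(p[1])))[0,0]; print(f'{y*1e3:.1f}',c[0],c[2],end=' | ')
    print(p.round(0))
E
python3 gap.py
```

```text
cam drill [-0.14398468 -0.05122443  0.25173711]
z 0.06 x -0.028: -36.0 126 96 | -37.5 126 96 | -39.0 125 96 | -40.5 126 97 | -42.0 126 97 | -43.5 124 94 | -45.0 125 95 | -46.5 123 94 | -48.0 74 47 | -49.5 81 35 | -51.0 88 38 | -52.5 79 33 | -54.0 92 40 | -55.5 87 39 | -57.0 84 37 | -58.5 93 41 | -60.0 86 37 | -61.5 94 42 | -63.0 86 38 | -64.5 86 38 | -66.0 45 27 | [470. 140.]
z 0.06 x -0.022: -36.0 126 97 | -37.5 126 97 | -39.0 125 95 | -40.5 126 96 | -42.0 126 96 | -43.5 126 96 | -45.0 126 97 | -46.5 125 94 | -48.0 47 31 | -49.5 19 5 | -51.0 20 6 | -52.5 20 5 | -54.0 20 7 | -55.5 21 5 | -57.0 20 6 | -58.5 20 5 | -60.0 21 6 | -61.5 21 5 | -63.0 21 6 | -64.5 20 6 | -66.0 21 6 | [479. 139.]
z 0.06 x -0.018: -36.0 68 52 | -37.5 65 49 | -39.0 113 85 | -40.5 126 96 | -42.0 127 96 | -43.5 125 95 | -45.0 127 97 | -46.5 126 96 | -48.0 44 28 | -49.5 21 7 | -51.0 20 8 | -52.5 18 5 | -54.0 19 5 | -55.5 21 7 | -57.0 20 5 | -58.5 20 6 | -60.0 20 6 | -61.5 20 5 | -63.0 21 6 | -64.5 20 4 | -66.0 20 5 | [486. 139.]
z 0.06 x -0.0145: -36.0 83 62 | -37.5 67 51 | -39.0 111 85 | -40.5 126 97 | -42.0 128
[... 2124 characters left out ...]
61.5 20 5 | -63.0 21 6 | -64.5 21 6 | -66.0 22 6 | [477. 138.]
z 0.045 x -0.012: -36.0 126 97 | -37.5 126 96 | -39.0 125 95 | -40.5 126 96 | -42.0 126 96 | -43.5 125 96 | -45.0 127 97 | -46.5 121 92 | -48.0 36 21 | -49.5 20 6 | -51.0 20 6 | -52.5 19 6 | -54.0 21 5 | -55.5 21 7 | -57.0 21 6 | -58.5 20 6 | -60.0 20 6 | -61.5 21 6 | -63.0 20 5 | -64.5 21 6 | -66.0 21 7 | [480. 138.]
z 0.045 x -0.008: -36.0 65 49 | -37.5 87 65 | -39.0 127 96 | -40.5 126 95 | -42.0 127 97 | -43.5 127 97 | -45.0 127 97 | -46.5 123 94 | -48.0 33 19 | -49.5 21 7 | -51.0 20 8 | -52.5 18 5 | -54.0 19 5 | -55.5 20 5 | -57.0 20 5 | -58.5 21 6 | -60.0 20 7 | -61.5 20 6 | -63.0 22 7 | -64.5 22 7 | -66.0 20 5 | [486. 138.]
```

The camera sits almost in the plane of the joint at y ≈ -48 mm. Plaster changes directly to the stop within one mixed pixel (<0.6 mm), so there is no gap at the stop. Now checking that the front face is straight and parallel to the fence.

```bash
python3 - <<'E'
from look import *
w=cam('wrist');f=w['frame'].astype(np.float32)
A=[]
xs=np.arange(-.045,-.018,.00025)
for y in np.arange(-.044,.034,.006):
    p=proj(w,[d2w([x,y,.038]) for x in xs]).astype(np.float32)
    v=cv2.remap(f,p[None,:,0],p[None,:,1],cv2.INTER_LINEAR)[0]; q=v[:,2]/(v[:,0]+1); i=np.argmax(q>.6); A.append((y,xs[i])); 
    # fence: scan far side at z=.06 (slab top far edge) 
print(np.round(np.array(A)*1e3,1).tolist()); A=np.array(A); k=np.polyfit(A[:,0],A[:,1],1);print(k)
xs=np.arange(-.0,.045,.00025)
for y in (.040,.046,.052,.06,-.044,-.04):
    p=proj(w,[d2w([x,y,.038 if y>.036 else .06]) for x in xs]).astype(np.float32)
    v=cv2.remap(f,p[None,:,0],p[None,:,1],cv2.INTER_LINEAR)[0]; print(round(y,3),p[0].round(),p[-1].round(),v[::12].astype(int).tolist())
E
```

```text
[[-44.0, -28.7], [-38.0, -28.7], [-32.0, -28.7], [-26.0, -29.0], [-20.0, -28.7], [-14.0, -29.0], [-8.0, -29.0], [-2.0, -29.0], [4.0, -29.0], [10.0, -29.0], [16.0, -45.0], [22.0, -45.0], [28.0, -45.0]]
[-0.22367216 -0.03440476]
0.04 [532. -57.] [612. -59.] [[0, 0, 0], [0, 0, 0], [0, 0, 0], [0, 0, 0], [0, 0, 0], [0, 0, 0], [0, 0, 0], [0, 0, 0], [0, 0, 0], [0, 0, 0], [0, 0, 0], [0, 0, 0], [0, 0, 0], [0, 0, 0], [0, 0, 0]]
0.046 [535. -70.] [616. -72.] [[0, 0, 0], [0, 0, 0], [0, 0, 0], [0, 0, 0], [0, 0, 0], [0, 0, 0], [0, 0, 0], [0, 0, 0], [0, 0, 0], [0, 0, 0], [0, 0, 0], [0, 0, 0], [0, 0, 0], [0, 0, 0], [0, 0, 0]]
0.052 [538. -83.] [619. -86.] [[0, 0, 0], [0, 0, 0], [0, 0, 0], [0, 0, 0], [0, 0, 0], [0, 0, 0], [0, 0, 0], [0, 0, 0], [0, 0, 0], [0, 0, 0], [0, 0, 0], [0, 0, 0], [0, 0, 0], [0, 0, 0], [0, 0, 0]]
0.06 [ 541. -101.] [ 624. -104.] [[0, 0, 0], [0, 0, 0], [0, 0, 0], [0, 0, 0], [0, 0, 0], [0, 0, 0], [0, 0, 0], [0, 0, 0], [0, 0, 0], [0, 0, 0], [0, 0, 0], [0, 0, 0], [0, 0, 0], [0, 0, 0], [0, 0, 0]]
-0.044 [528.  97.] [606.  95.] [[129, 118, 97], [128, 117, 97], [127, 117, 97], [127, 117, 97], [126, 116, 97], [126, 116, 96], [101, 93, 77], [0, 0, 0], [0, 0, 0], [0, 0, 0], [0, 0, 0], [0, 0, 0], [0, 0, 0], [0, 0, 0], [0, 0, 0]]
-0.04 [530.  89.] [608.  88.] [[127, 117, 97], [128, 118, 97], [128, 118, 97], [128, 118, 98], [127, 116, 96], [127, 117, 96], [0, 0, 0], [0, 0, 0], [0, 0, 0], [0, 0, 0], [0, 0, 0], [0, 0, 0], [0, 0, 0], [0, 0, 0], [0, 0, 0]]
```

```bash
python3 -c "
from h import *
s=env.get_state();print(s['t'],s['contact_force']);print(env.sign_off())"
```

```text
35.85 [-0.43341131 -0.19704661 -0.61761171]
the job is handed in; nothing more can be done
None
```

The plinth is lying step up on the drill table, against the fence and home against the stop. I handed the job in at about 36 s with the arm clear of everything.

- **Pick-up:** The first two closings landed on the plinth's step instead of the slab. The real fingertips stand about 25 mm farther back than described. I confirmed that in two views, went lower and gripped the slab; the gap read 58.7 mm.
- **Set-down:** It was set down without a drop, with about 4 N at touchdown.
- **Fence:** I pushed it slowly against the fence and held 7.5–8.6 N for about 1.8 s.
- **Stop:** I then slid it along the fence to the stop and held 5–8.5 N for about 2.3 s. On the way it stuck once at about 5 N, because the push was leaning into the fence. Easing that component freed it.

**Last checks:**
- **Stop joint:** The close view shows plaster meeting the stop with no gap larger than about 0.6 mm.
- **Fence side:** I could not look into this joint directly, because the head hides it. The evidence is indirect: the visible part of the front face is straight to 0.3 mm and parallel to the fence within about 0.004 rad. It lies at x ≈ -29 mm where -30 is nominal, which is within calibration. The plinth's far corner measured +28.5 to +30 mm, and the fence foot read +28.6 mm.
- **Limits:** For a moment joint 5 sat at its lower range limit (0.13 rad), so I reduced the lean to about 30° there. No wrist force reading came near its limit.
- **Other things on the bench:** I did not re-measure the bystanders afterwards. The planned paths kept clear of them, and no unexpected contact showed in the forces.

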